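# Ease a ratchet spring tester back to its reference mark

### The job

The spring on the bench tester has been squeezed too far. Swing the ratchet pawl clear of the toothed wheel and over against its stop, then turn the wheel backward by its crank until the pointer of the pressure plate is level with the tip of the reference mark, and swing the pawl back down onto the teeth so that it locks again. Leave the mark where it is set, do not disturb the things standing round the tester, and let go of everything.

Things in the scene. Friction and masses are not known exactly. Their poses are not given: they have to be found in the camera images.
- tester: Fixed bench spring tester: a cream wedge console, grey panel sloping 35 degrees from level, column frame behind. 291 mm deep, 256 wide, 296 tall. Origin on the bench under the console's middle; z up, x from front (panel's low edge, x = -115 mm, 30 mm high) to back (its top edge, x = 61 mm, 153 mm high), y to the left seen from the front. Grip its pegs with the tool tilted, square to the panel.
- crosshead (a point): Middle of the underside of the front end of the tester's grey overhead arm, 50 mm wide and 26 mm thick, which sticks out forward over the top of the wheel, 270 mm above the bench; axes as the tester's. From here it runs 111 mm back (x) to a cross-beam 150 mm wide on two columns. A tool held upright over the upper part of the wheel would strike it.
- wheel_axis (a point): On the axis of the toothed wheel, 48 mm out from the panel (the height at which to grip the pegs). Axes are the panel's: z square out of it (forward and up), x up the slope, y to the left seen from the front. The wheel is dark steel, 130 mm across, with 16 ratchet teeth 8.5 mm deep (0.39 rad apart), its face 22 mm out from the panel (its hub 30 mm).
- wheel (a joint): Angle of the toothed wheel, rad, -0.1 to 3.0. It grows anticlockwise seen from the front and squeezes the spring: plate and pointer go down 20 mm per rad. Backward = clockwise = falling value = pointer rises. Friction of 0.25 N m holds it where it is left, also against the spring (0.05 N m). With the pawl on the teeth it cannot turn back by more than one tooth.
- crank_grip (a point): Grip point on the wheel's crank peg: a black sleeve 18 mm across that spins freely on its pin and stands square to the panel, from 23 to 70 mm above it. The point is on its axis, 48 mm out from the panel, 45 mm from the wheel's axis. At wheel angle q (rad) it lies at q - 0.785 from the panel's x toward its y about wheel_axis.
- pawl_hinge (a point): On the pawl's hinge axis (square to the panel), 48 mm out from the panel, at the lower right of the wheel: 83 mm down the slope and 98 mm to the right of the wheel's axis. Axes as those of wheel_axis.
- pawl (a joint): Angle of the pawl, rad: a steel strut 85 mm long that stands on its hinge and leans left on the teeth by its weight (0 in a gap to 0.1 on a tooth). It grows as the pawl swings clockwise, to the right, off the wheel. At about 0.37 it balances upright; beyond, it falls right by itself onto a stop pin at 1.0; short of it, it falls back on the wheel. It turns freely (under 0.08 N m).
- pawl_grip (a point): Grip point on the pawl's finger peg: a bare steel sleeve 16 mm across that spins freely and stands square to the panel, from 22 to 68 mm above it. The point is on its axis, 48 mm out from the panel, 70 mm from the hinge. At pawl angle p (rad) it lies at 0.35 - p from the panel's x toward its y about pawl_hinge.
- pointer (a point): The pointer: a long flat aluminium finger 16 mm wide and 6 mm thick on the pressure plate that presses on the coil spring, at the tester's right side. The point is half-way up its thickness, near its end; z is up.
- mark_tip (a point): Tip of the reference mark: a dark steel tab 6 mm thick on a collar with a brass screw, held by friction on an upright rod at the tester's right side, behind the pointer and pointing to it (facing edges about 9 mm apart). The point is half-way up its thickness; z is up. Its height is set anew each time and it must stay there.
- spare_spring_mid (a point): a spare coil spring, 42 mm across and 70 mm tall, standing on the bench in front of the tester; the point is half-way up its middle. Not to be disturbed.
- jar_mid (a point): a white plastic jar, 64 mm across and 75 mm tall, in front of the tester; the point is half-way up its middle. Not to be disturbed.
- wash_bottle_mid (a point): a white bottle, 60 mm across and 160 mm tall, beside the tester's column; the point is half-way up its middle. Not to be disturbed.
- beaker_mid (a point): a glass beaker, 68 mm across and 90 mm tall, on the tester's other side; the point is half-way up its middle. Not to be disturbed.
- dish_mid (a point): a flat glass dish, 90 mm across and 15 mm tall, in front of the tester; the point is half-way up its middle. Not to be disturbed.
- wrench_mid (a point): a steel wrench, 160 mm long, lying flat in front of the tester; the point is half-way up its middle. Not to be disturbed.

How it is judged:
On the way, in this order (a step that is already met when the one before it is completed fails the run):
1. the pawl is swung clear past upright (joint above 0.6), before the wheel has been turned (crank peg within 22 mm of its start) (value of joint pawl above 0.6 rad and distance of crank_grip from where it was at the start of the episode below 0.022 m), for 0.2 s.
2. with the pawl still clear, the wheel is turned back until the pointer is level with the mark within 4 mm (value of joint pawl above 0.6 rad and z of pointer in the frame of mark_tip between -0.004 and 0.004 m), for 0.3 s.
At the end, for the whole second after the job is handed in: The pointer stands level with the mark within 4 mm, the pawl lies on the wheel's teeth again (joint below 0.16), and wheel and pawl are at rest (z of pointer in the frame of mark_tip between -0.004 and 0.004 m and value of joint pawl below 0.16 rad and velocity of joint wheel between -0.05 and 0.05 rad/s and velocity of joint pawl between -0.05 and 0.05 rad/s); the robot touches nothing.
It fails at once if the reference mark is moved by more than 3 mm (distance of mark_tip from where it was at the start of the episode above 0.003 m).
It fails at once if a thing standing or lying round the tester is moved by more than 30 mm (distance of any of spare_spring_mid, jar_mid, wash_bottle_mid, beaker_mid, dish_mid, wrench_mid from where it was at the start of the episode above 0.03 m).
It also fails if it takes over 58 s, if anything falls off the work surface, if the arm or the gripper's body presses on something with over 40 N, if the wrist force passes 120 N, or if a joint passes its speed limit or range.

### The arm

A 6-joint arm with a two-finger parallel gripper is mounted at the origin on the work surface. World frame = base frame: x ahead of the robot, y to its left, z up, the work surface at z = 0. Lengths are in m, angles in rad, forces in N, time in s.
With the tool pointing down it reaches from about 0.325 to 1 m from the base axis. Payload 5.1 kg.
Tool frame: the origin (TCP) lies on the centre line of the jaws, within the pads' length; the fingertips stand 19 mm ahead of it and the grasp point (between the pads) is the TCP; x points along the fingers, y is the direction in which the jaws open and shut, and the axes are right-handed (so a half turn about x gives the same grasp; the last joint's range is limited). The gripper opens to 85 mm and grips with 20 to 120 N. Pads are 22 mm wide; open, the fingers measure 114 mm over their backs; the gripper's body (76 mm by 85 mm) begins 54 mm behind the grasp point. The pads swing forward as they close: fully open they stand 13 mm farther back than shut.
Start: joints at [1.053, 0.124, 1.65, -0, 1.367, -0.083], TCP at [0.274, 0.589, 0.212] pointing down, gripper open.
Joint ranges: [-2.61, 2.61], [-1.02, 2.33], [0.03, 2.71], [-1.35, 4.49], [0.32, 2.68], [-2.91, 2.91]. Speed limits (rad/s): [2.57, 2.57, 3.14, 3.14, 3.14, 3.14].

### API

Orientations are given as a rotation vector (axis times angle).
In Python, from cell import status, imaging, order gives the robot as it stands.
- The arm moves only by the tool send_rows, never from a script. Its argument "increments" is a list of rows, each an object with "dr": the turn, a rotation vector about the tool's x, y, z in degrees, a list of three; "translation": the shift along the tool's x, y, z in m, a list of three; "fingers": the finger opening in m, from 0 to 0.0854. In form: [{"dr": [ax, ay, az], "translation": [dx, dy, dz], "fingers": fingers}, ...]. A call has 1 to 5 rows; each row shifts and turns the commanded pose from where the row before left it, along the tool's axes as they then stand; what a row does not reach is not made up. A row lasts 1/8 s, in which the tool goes at most 62.5 mm and 10.7 degrees, less where a joint would pass 70% of its speed; a pose out of reach is approached as far as the arm can. A call is refused whole if a number of a shift passes 0.0625 or a number of a turn 10.7, either way. A call with a gripper value outside its range is refused whole. The fingers move at their own pace and stop on an object; the grip force is fixed at half the most. Time passes only in rows, so rows that do not move let the fingers close. It gives the time, the measured TCP pose, the force and the opening at its end, in the units of the state.
- status.get_obs(): the state, without advancing time (a new reading comes with each control period).
- imaging.camera(name): name is "side" or "top"; returns a dict with "pixels" (384x512x3 uint8, red, green, blue), "camera_matrix" (3x3 intrinsics, pixels), "R" (3x3) and "t" (3): a world point X has camera coordinates R X + t. Camera axes: x right, y down, z forward; pixel columns grow to the right and rows downward; lengths in m; the calibration is good to about 2 mm. A picture is of the moment at which its call begins. There is no depth.
- order.finish_job(): hands the job in, once; it reports no verdict.
The state is a dict: "t": time; "joints": joint angles; "joint_velocities": joint speeds; "tau": joint torques, N m; "position": TCP position; "tcp_rot": TCP orientation; "contact_force": force on the tool from outside, world axes, zero at the start; "torque": the same for the moment, N m; "gripper_width": opening from 0.0 (shut) to 1.0 (fully open).
Only numpy, scipy, OpenCV 4.12 (cv2) and the standard library are available. Lean on these libraries where they do the work, as an engineer would, in place of code of your own. Each camera call takes 0.05 s, during which the arm holds its last target.

## Working session

There is one attempt and no reset: what is moved stays moved. The work goes in short steps, Python scripts to look and compute and a tool call to move; the robot and the scene stay as the last step left them, time stands still between calls to the robot, and variables do not carry over. Pictures are saved under pics/ and viewed, and the job is handed in when it is done.

Besides the shell and the picture viewer there is one more tool, called after "Call:" by a JSON object that holds its "fn" and its "kwargs". send_rows: Moves the arm, as the interface text tells. Its arguments: {"type":"object","properties":{"increments":{"type":"array","items":{"type":"object","properties":{"dr":{"type":"array","items":{"type":"number"}},"translation":{"type":"array","items":{"type":"number"}},"fingers":{"type":"number"}}}}},"required":["increments"]}

```bash
ls; mkdir -p pics
python3 - <<'E'
from cell import status, imaging, order
import cv2, numpy as np
print(status.get_obs())
for n in ("side","top"):
    c=imaging.camera(n)
    cv2.imwrite(f"pics/{n}0.png",cv2.resize(c["pixels"][:,:,::-1],(800,600),interpolation=cv2.INTER_CUBIC))
    np.savez(f"{n}0.npz",**c)
    print(n,c["camera_matrix"],c["R"],c["t"], -c["R"].T@c["t"])
E
```

```text
pics
{'t': 0.0, 'joints': array([ 1.05340065e+00,  1.24506085e-01,  1.65169337e+00, -2.58971661e-06,
        1.36750149e+00, -8.26090905e-02]), 'joint_velocities': array([-1.83961039e-03,  8.35084442e-05, -4.43690546e-04,  1.60199883e-03,
       -1.27301248e-03, -1.91872281e-03]), 'tau': array([-9.35854114e-04, -4.23613679e+01, -3.65447152e+01, -1.22120114e-04,
        7.04499529e-03, -1.31224192e-05]), 'position': array([0.27349564, 0.58893309, 0.21084098]), 'tcp_rot': array([ 0.33942891,  1.54438831, -0.34261467]), 'contact_force': array([0.78926735, 0.33980456, 0.81297691]), 'torque': array([0.02310217, 0.01555445, 0.00488005]), 'gripper_width': 0.998638311079761}
side [[466.36076794   0.         255.10926424]
 [  0.         466.36076794 188.48900875]
 [  0.           0.           1.        ]] [[ 0.21062453 -0.97754641 -0.00635025]
 [-0.81650808 -0.1723474  -0.55100901]
 [ 0.53754243  0.12124105 -0.83447513]] [-0.1459124   0.56412191  0.82676544] [ 0.04692132 -0.1456491   0.99982488]
top [[367.16984388   0.         254.93618223]
 [  0.         367.16984388 197.00097491]
 [  0.           0.           1.        ]] [[-0.01629532 -0.99986408  0.00250863]
 [-0.99691812  0.01605464 -0.0767887 ]
 [ 0.07673798 -0.0037522  -0.99704423]] [-0.00429592  0.57879049  1.02135478] [ 0.49856002 -0.00975528  1.06279124]
```

View pics/side0.png

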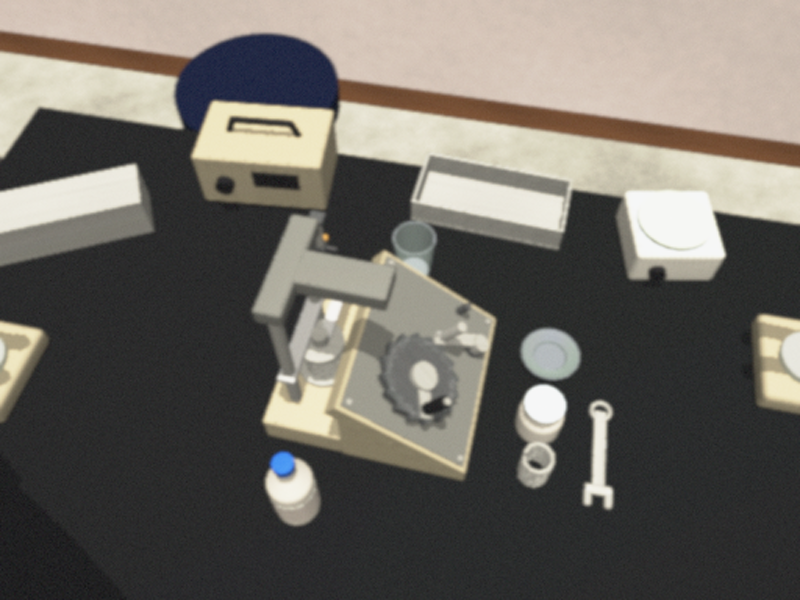

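View pics/top0.png

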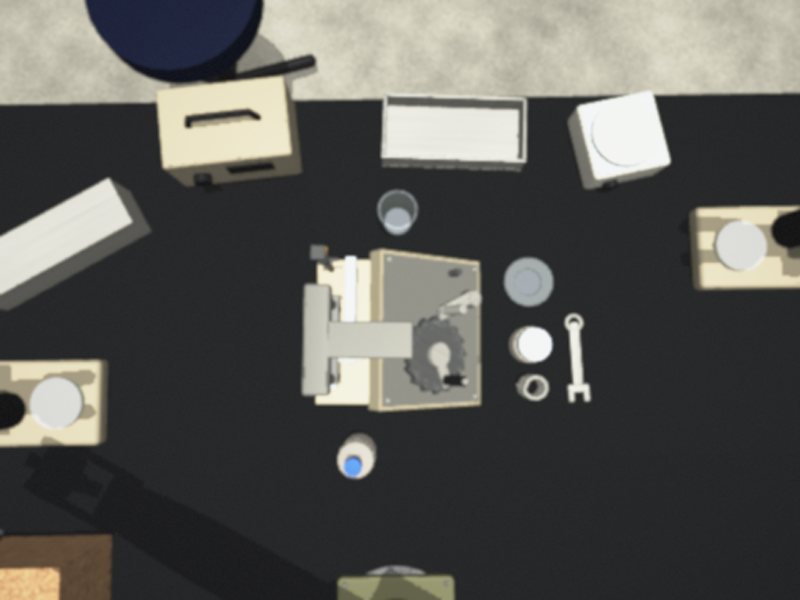

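Run:
```python
import cv2, numpy as np
for n,(x0,y0,w,h) in {"side":(160,130,170,180),"top":(190,150,125,120)}.items():
    c=np.load(f"{n}0.npz")["pixels"][:,:,::-1]
    s=min(800//w,600//h)
    print(n,s,x0,y0)
    cr=cv2.resize(c[y0:y0+h,x0:x0+w],None,fx=s,fy=s,interpolation=cv2.INTER_CUBIC)
    cv2.imwrite(f"pics/{n}0c.png",cr)
c=np.load("side0.npz")["pixels"][:,:,::-1]
cv2.imwrite("pics/side0d.png",cv2.resize(c[195:285,235:335],None,fx=6,fy=6,interpolation=cv2.INTER_CUBIC))
```

```text
side 3 160 130
top 5 190 150
```

View pics/side0c.png

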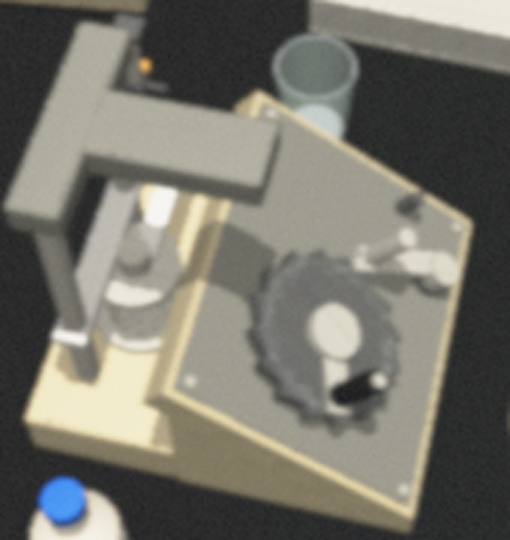

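View pics/top0c.png

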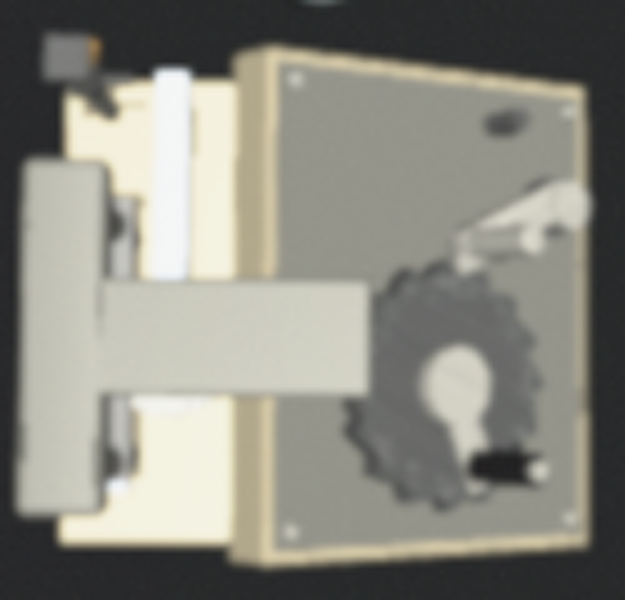

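View pics/side0d.png

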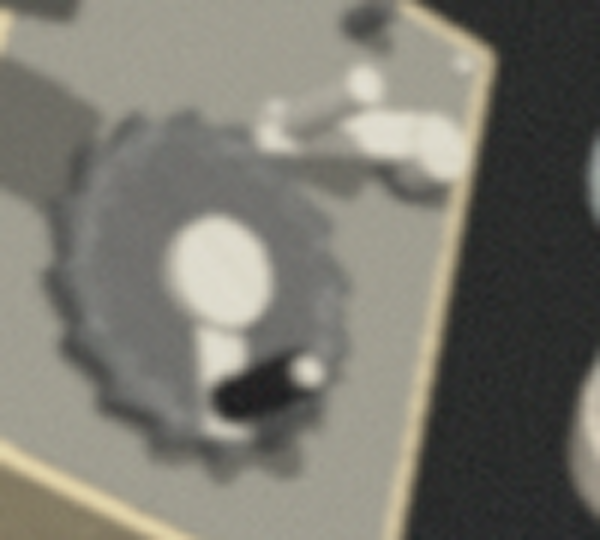

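```bash
cat > fit.py <<'E'
import numpy as np
from scipy.optimize import least_squares
cam={n:dict(np.load(f"{n}0.npz")) for n in ("side","top")}
def proj(n,X):
    c=cam[n]; x=c["R"]@X+c["t"]; x=c["camera_matrix"]@x; return x[:2]/x[2]
sl=np.deg2rad(35)
def frame(yaw):
    c,s=np.cos(yaw),np.sin(yaw); return np.array([[c,-s,0],[s,c,0],[0,0,1]])
Rp=np.array([[np.cos(sl),0,-np.sin(sl)],[0,1,0],[np.sin(sl),0,np.cos(sl)]]) # panel axes in tester
def W(P,pt): # tester->world
    return frame(P[2])@np.array(pt)+np.array([P[0],P[1],0])
def panel(P,u,v,h): # u measured from low edge up slope
    return W(P,np.array([-.115,0,.030])+Rp@np.array([u,v,h]))
E
cat > run1.py <<'E'
from fit import *
def px(l,s,x0,y0): return np.array([x0+(l[0]+.5)/s-.5,y0+(l[1]+.5)/s-.5])
S=lambda *l:px(l,3,160,130); D=lambda *l:px(l,6,235,195); T=lambda *l:px(l,5,190,150)
obs=[]
def model(P):
    x,y,yaw,w,u,v,q,p,hh,wt=P
    A=(x,y,yaw)
    wc=lambda du,dv,h: panel(A,u+du,v+dv,h)
    a=q-.785; b=.35-p
    m={}
    m['LR']=panel(A,0,-w,0); m['LL']=panel(A,0,w,0)
    L=np.hypot(.176,.123)
    m['HR']=panel(A,L,-w,0); m['HL']=panel(A,L,w,0)
    m['hub']=wc(0,0,.030)
    m['crank']=wc(.045*np.cos(a),.045*np.sin(a),.071)
    m['pawl']=wc(-.083+.07*np.cos(b),-.098+.07*np.sin(b),.068)
    m['hinge']=wc(-.083,-.098,hh)
    return m
O=[('side','LR',S(472,220)),('side','LL',S(412,520)),('side','HR',S(260,93)),('side','HL',S(167,393)),
('top','LR',T(585,88)),('top','LL',T(588,547)),('top','HR',T(278,50)),('top','HL',T(270,560)),
('side','hub',D(222,271)),('top','hub',T(457,386)),('side','crank',D(306,370)),('top','crank',T(540,470)),
('side','pawl',D(366,84)),('top','pawl',T(536,240)),('side','hinge',D(443,150)),('top','hinge',T(572,203))]
def res(P):
    m=model(P); return np.concatenate([proj(n,m[k])-o for n,k,o in O])
r=least_squares(res,[.45,.05,np.pi/2,.12,.1,0,2.7,.05,.03,0],loss='soft_l1')
if __name__=="__main__":
    print(np.round(r.x,4))
    R=res(r.x).reshape(-1,2)
    for o,e in zip(O,R): print(o[0],o[1],np.round(e,2))
    m=model(r.x)
    for k in m: print(k,np.round(m[k],4))
E
python3 run1.py
```

```text
[ 0.5346 -0.0448  1.5455  0.1277  0.1178  0.0403  2.7512 -0.0046  0.0247
  0.    ]
side LR [0.55 0.81]
side LL [ 1.04 -0.39]
side HR [ 0.14 -0.61]
side HL [-0.57  0.19]
top LR [0.47 0.42]
top LL [ 0.05 -0.56]
top HR [-1.26 -0.34]
top HL [-0.83  0.73]
side hub [ 0.17 -0.05]
top hub [0.37 0.05]
side crank [0.37 0.  ]
top crank [-0.39  0.22]
side pawl [0.3  0.07]
top pawl [-0.37 -0.01]
side hinge [-0.23 -0.83]
top hinge [-0.03  0.59]
LR [ 0.6593 -0.163   0.03  ]
LL [ 0.404  -0.1566  0.03  ]
HR [0.6638 0.0128 0.1532]
HL [0.4085 0.0193 0.1532]
hub [ 0.4934 -0.0795  0.1221]
crank [ 0.4509 -0.1162  0.1458]
pawl [ 0.5662 -0.1174  0.1433]
hinge [ 0.5897 -0.1469  0.0702]
```

Run:
```python
import cv2, numpy as np
c=np.load("side0.npz")["pixels"][:,:,::-1]
cv2.imwrite("pics/side0e.png",cv2.resize(c[130:210,180:260],None,fx=7,fy=7,interpolation=cv2.INTER_CUBIC))
c=np.load("top0.npz")["pixels"][:,:,::-1]
cv2.imwrite("pics/top0e.png",cv2.resize(c[150:210,190:250],None,fx=9,fy=9,interpolation=cv2.INTER_CUBIC))
```

```text
(no output)
```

View pics/side0e.png

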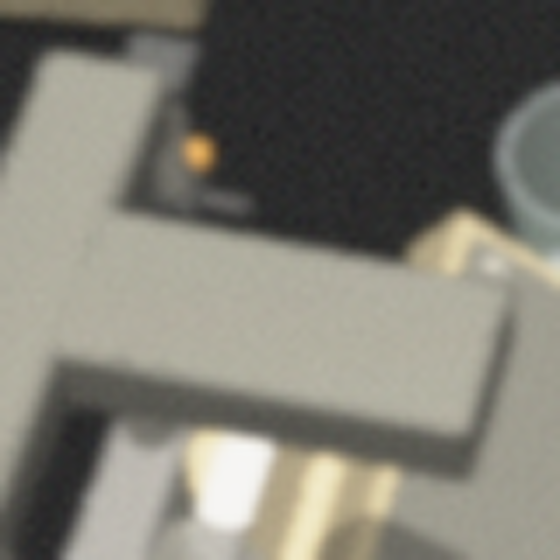

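View pics/top0e.png

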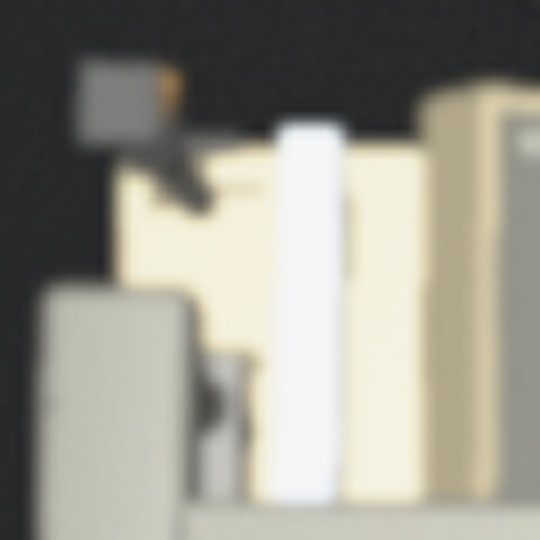

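```bash
cat > g.py <<'E'
from run1 import *
from scipy.spatial.transform import Rotation as Ro
P=r.x; A=P[:3]; U,V,Q=P[4],P[5],P[6]
RW=frame(A[2])@Rp   # panel axes in world, columns x(up slope), y(left), z(out)
def wp(a,b,h=.048): return panel(A,U+a,V+b,h)
def crank(q,h=.048,rad=.045): return wp(rad*np.cos(q-.785),rad*np.sin(q-.785),h)
def pawl(p,h=.048,rad=.07): return wp(-.083+rad*np.cos(.35-p),-.098+rad*np.sin(.35-p),h)
def ray(n,px_):
    c=cam[n]; d=c["R"].T@np.linalg.solve(c["camera_matrix"],np.array([*px_,1.])); return -c["R"].T@c["t"],d
def atz(n,p,z):
    o,d=ray(n,p); return o+d*(z-o[2])/d[2]
def tri(pa,pb):
    o1,d1=ray("side",pa);o2,d2=ray("top",pb)
    s=np.linalg.lstsq(np.c_[d1,-d2],o2-o1,rcond=None)[0]
    a=o1+s[0]*d1;b=o2+s[1]*d2; return (a+b)/2,np.linalg.norm(a-b)
def toT(X): return frame(A[2]).T@(np.asarray(X)-[A[0],A[1],0])
def toP(X): return RW.T@(np.asarray(X)-wp(0,0,0))
E
python3 - <<'E'
from g import *
np.set_printoptions(precision=4,suppress=True)
R0=Ro.from_rotvec([ 0.33942891,  1.54438831, -0.34261467]).as_matrix(); print("R0\n",R0)
print("RW\n",RW)
for c in ((368,283),(368,393)): print("xhead",toT(atz("top",T(*c),.296)))
E7=lambda x,y:px((x,y),7,180,130); T9=lambda x,y:px((x,y),9,190,150)
X,e=tri(E7(253,203),T9(238,135)); print("tab",X,toT(X),e)
for z in (.15,.17,.2,.22): print(z,[toT(atz("top",T9(*c),z)) for c in ((280,124),(343,124))])
print("crank",crank(Q),"pawl",pawl(P[7]),pawl(1.))
for n,o in (("spring",(535,465)),("jar",(541,415)),("dish",(550,354)),("wrench",(598,455)),("bottle",(292,490)),("beaker",(413,248))):
    print(n,atz("side",px(o,1.5625,0,0),.03))
E
```

```text
R0
 [[-0.001   0.4212  0.907 ]
 [-0.0018  0.907  -0.4212]
 [-1.     -0.0021 -0.0002]]
RW
 [[ 0.0207 -0.9997 -0.0145]
 [ 0.8189  0.0253 -0.5734]
 [ 0.5736  0.      0.8192]]
xhead [ 0.0153 -0.003   0.296 ]
xhead [0.015  0.0428 0.296 ]
tab [0.6512 0.082  0.1561] [ 0.1297 -0.1134  0.1561] 0.001251016231641509
0.15 [array([ 0.1193, -0.1174,  0.15  ]), array([ 0.1017, -0.1176,  0.15  ])]
0.17 [array([ 0.1174, -0.114 ,  0.17  ]), array([ 0.1002, -0.1142,  0.17  ])]
0.2 [array([ 0.1146, -0.1089,  0.2   ]), array([ 0.098 , -0.1091,  0.2   ])]
0.22 [array([ 0.1128, -0.1056,  0.22  ]), array([ 0.0965, -0.1057,  0.22  ])]
crank [ 0.4513 -0.103   0.1269] pawl [ 0.5665 -0.1059  0.1269] [ 0.6329 -0.1157  0.1212]
spring [ 0.4353 -0.2478  0.03  ]
jar [ 0.5116 -0.248   0.03  ]
dish [ 0.614  -0.2508  0.03  ]
wrench [ 0.4679 -0.3318  0.03  ]
bottle [0.3315 0.0703 0.03  ]
beaker [ 0.7678 -0.0081  0.03  ]
```

```bash
cat > mv.py <<'E'
from g import *
from cell import status
np.set_printoptions(precision=4,suppress=True)
n=RW[:,2]
def Rtool(ang=0):
    """jaw y = panel-right rotated by ang (deg) about outward normal"""
    a=np.deg2rad(ang); y=RW@np.array([np.sin(a),-np.cos(a),0]); x=-n
    return np.c_[x,y,np.cross(x,y)]
def cur():
    o=status.get_obs(); return np.array(o["position"]),Ro.from_rotvec(o["tcp_rot"]).as_matrix(),o
def plan(p,R,pts,digits=4):
    """pts: list of (pos,R) row targets"""
    for (tp,tR) in pts:
        d=np.round(R.T@(np.asarray(tp)-p),digits); w=np.round(np.rad2deg(Ro.from_matrix(R.T@tR).as_rotvec()),1)
        print("dr",w.tolist(),"tr",d.tolist(), "" if max(abs(w))<=10.7 and np.linalg.norm(d)<=.0625 else "TOO BIG")
        p=p+R@d; R=R@Ro.from_rotvec(np.deg2rad(w)).as_matrix()
    print("end",p); return p,R
def lin(p,R,tp,tR,N):
    rv=Ro.from_matrix(R.T@tR).as_rotvec()
    return [(p+(tp-p)*i/N, R@Ro.from_rotvec(rv*i/N).as_matrix()) for i in range(1,N+1)]
def show(o=None):
    p,R,o=cur(); print("t",round(o["t"],2),"pos",p,"panel",toP(p),"F",o["contact_force"],"g",round(o["gripper_width"],3)); print("j",o["joints"]); 
    print("axis err deg",np.rad2deg(np.arccos(min(1,R[:,0]@-n))))
E
python3 - <<'E'
from mv import *
show()
p,R,o=cur()
print(np.rad2deg(Ro.from_matrix(R.T@Rtool(0)).as_rotvec()))
for h in (0,.03): print("pin?",toP(atz("top",T(505,122),0.0) if 0 else wp(0,0,0)))
# pin: intersect ray with plane at height h
for h in (0.01,.03,.05):
  for nm,pp in (("top",T(505,122)),("side",D(367,22))):
    o_,d=ray(nm,pp); q0=wp(0,0,h); s=((q0-o_)@n)/(d@n); print(h,nm,toP(o_+s*d))
p1,R1=plan(p,R,lin(p,R,np.array([.30,.40,.47]),R,5))
p2,R2=plan(p1,R1,lin(p1,R1,np.array([.46,.0,.52]),Rtool(0),12))
t=pawl(.05)+n*.16
p3,R3=plan(p2,R2,lin(p2,R2,t,Rtool(0),6))
E
```

```text
t 0.1 pos [0.2735 0.589  0.211 ] panel [ 0.5939  0.2367 -0.2774] F [-0.4436  0.5356  0.5556] g 1.001
j [ 1.0534  0.1244  1.6516  0.      1.3675 -0.0826]
axis err deg 35.097114494384485
[64.3305 30.9837 20.3938]
pin? [0. 0. 0.]
pin? [0. 0. 0.]
0.01 top [-0.0478 -0.1425  0.01  ]
0.01 side [-0.0473 -0.1406  0.01  ]
0.03 top [-0.0307 -0.1388  0.03  ]
0.03 side [-0.0348 -0.1256  0.03  ]
0.05 top [-0.0135 -0.135   0.05  ]
0.05 side [-0.0224 -0.1107  0.05  ]
dr [0.0, 0.0, 0.0] tr [-0.0517, -0.0321, 0.0207] TOO BIG
dr [0.0, 0.0, 0.0] tr [-0.0518, -0.0322, 0.0207] TOO BIG
dr [0.0, 0.0, 0.0] tr [-0.0517, -0.0321, 0.0208] TOO BIG
dr [0.0, 0.0, 0.0] tr [-0.0518, -0.0322, 0.0207] TOO BIG
dr [0.0, 0.0, 0.0] tr [-0.0517, -0.0321, 0.0207] TOO BIG
end [0.3  0.4  0.47]
dr [5.4, 2.6, 1.7] tr [-0.0041, -0.0246, 0.0261] 
dr [5.3, 2.6, 1.7] tr [-0.0061, -0.0219, 0.0281] 
dr [5.4, 2.5, 1.7] tr [-0.008, -0.0191, 0.0297] 
dr [5.3, 2.6, 1.7] tr [-0.0098, -0.0159, 0.0309] 
dr [5.4, 2.6, 1.7] tr [-0.0116, -0.0127, 0.0318] 
dr [5.4, 2.6, 1.7] tr [-0.0135, -0.0093, 0.0322] 
dr [5.3, 2.6, 1.7] tr [-0.0151, -0.0058, 0.0323] 
dr [5.4, 2.6, 1.7] tr [-0.0167, -0.0024, 0.032] 
dr [5.3, 2.5, 1.7] tr [-0.0182, 0.0011, 0.0312] 
dr [5.4, 2.6, 1.7] tr [-0.0194, 0.0046, 0.0302] 
dr [5.4, 2.6, 1.7] tr [-0.0206, 0.0078, 0.0286] 
dr [5.3, 2.6, 1.7] tr [-0.0215, 0.0112, 0.0268] 
end [0.46 0.   0.52]
dr [0.0, -0.0, -0.0] tr [0.0171, 0.0188, 0.0515] 
dr [0.0, -0.0, -0.0] tr [0.0171, 0.0187, 0.0515] 
dr [0.0, -0.0, -0.0] tr [0.0171, 0.0188, 0.0515] 
dr [0.0, -0.0, -0.0] tr [0.0171, 0.0187, 0.0514] 
dr [0.0, -0.0, -0.0] tr [0.0171, 0.0188, 0.0515] 
dr [0.0, -0.0, -0.0] tr [0.0171, 0.0187, 0.0515] 
end [ 0.5678 -0.1968  0.2587]
```

Call:
{"fn": "send_rows", "kwargs": {"increments": [{"dr": [0,0,0],"translation": [-0.048,-0.03,0.019],"fingers": 0.05},{"dr": [0,0,0],"translation": [-0.048,-0.03,0.019],"fingers": 0.05},{"dr": [0,0,0],"translation": [-0.048,-0.03,0.019],"fingers": 0.05},{"dr": [0,0,0],"translation": [-0.048,-0.03,0.019],"fingers": 0.05},{"dr": [0,0,0],"translation": [-0.048,-0.03,0.019],"fingers": 0.05}]}}

```text
t: 0.72
position: [0.2966, 0.4121, 0.4531]
tcp_rot: [0.34, 1.544, -0.341]
contact_force: [0.8, -0.1, -0.6]
gripper_width: 0.583
```

Call:
{"fn": "send_rows", "kwargs": {"increments": [{"dr": [5.4,2.6,1.7],"translation": [-0.006,-0.03,0.028],"fingers": 0.05},{"dr": [5.4,2.6,1.7],"translation": [-0.007,-0.026,0.028],"fingers": 0.05},{"dr": [5.4,2.6,1.7],"translation": [-0.009,-0.022,0.03],"fingers": 0.05},{"dr": [5.4,2.6,1.7],"translation": [-0.01,-0.018,0.031],"fingers": 0.05},{"dr": [5.4,2.6,1.7],"translation": [-0.012,-0.013,0.032],"fingers": 0.05}]}}

```text
t: 1.35
position: [0.3578, 0.2315, 0.4763]
tcp_rot: [0.887, 1.638, -0.566]
contact_force: [0.0, 0.2, 0.1]
gripper_width: 0.59
```

Call:
{"fn": "send_rows", "kwargs": {"increments": [{"dr": [5.4,2.6,1.7],"translation": [-0.013,-0.01,0.032],"fingers": 0.05},{"dr": [5.4,2.6,1.7],"translation": [-0.015,-0.006,0.032],"fingers": 0.05},{"dr": [5.4,2.6,1.7],"translation": [-0.017,-0.002,0.032],"fingers": 0.05},{"dr": [5.4,2.6,1.7],"translation": [-0.018,0.001,0.031],"fingers": 0.05},{"dr": [5.4,2.6,1.7],"translation": [-0.019,0.005,0.03],"fingers": 0.05}]}}

```text
t: 1.98
position: [0.4234, 0.0651, 0.496]
tcp_rot: [1.451, 1.648, -0.787]
contact_force: [1.2, 0.7, -0.0]
gripper_width: 0.582
```

Run:
```python
from mv import *
show()
p,R,o=cur()
t=pawl(.05)+n*.12
p2,R2=plan(p,R,lin(p,R,t,Rtool(0),8))
```

```text
t 1.98 pos [0.4234 0.0651 0.496 ] panel [0.3315 0.0736 0.2543] F [ 1.2048  0.706  -0.0046] g 0.582
j [-0.3078 -0.3772  1.7032  0.5283  1.9714 -0.3031]
axis err deg 5.839725082753944
dr [1.3, 0.6, 0.4] tr [0.0137, 0.0117, 0.0451] 
dr [1.2, 0.6, 0.4] tr [0.0133, 0.0126, 0.045] 
dr [1.3, 0.6, 0.4] tr [0.0129, 0.0135, 0.0449] 
dr [1.3, 0.6, 0.4] tr [0.0126, 0.0144, 0.0446] 
dr [1.2, 0.6, 0.4] tr [0.0122, 0.0154, 0.0445] 
dr [1.3, 0.6, 0.4] tr [0.0118, 0.0161, 0.0442] 
dr [1.3, 0.7, 0.4] tr [0.0115, 0.0171, 0.044] 
dr [1.2, 0.6, 0.4] tr [0.0111, 0.0181, 0.0438] 
end [ 0.5684 -0.1738  0.2259]
```

Call:
{"fn": "send_rows", "kwargs": {"increments": [{"dr": [1.3,0.6,0.4],"translation": [0.008,0.012,0.045],"fingers": 0.05},{"dr": [1.3,0.6,0.4],"translation": [0.008,0.013,0.045],"fingers": 0.05},{"dr": [1.3,0.6,0.4],"translation": [0.01,0.0135,0.045],"fingers": 0.05},{"dr": [1.3,0.6,0.4],"translation": [0.012,0.0145,0.045],"fingers": 0.05},{"dr": [1.2,0.6,0.4],"translation": [0.013,0.0155,0.0445],"fingers": 0.05}]}}

```text
t: 2.6
position: [0.516, -0.0912, 0.3379]
tcp_rot: [1.583, 1.636, -0.839]
contact_force: [1.1, -0.1, -0.1]
gripper_width: 0.589
```

Call:
{"fn": "send_rows", "kwargs": {"increments": [{"dr": [1.3,0.6,0.4],"translation": [0.014,0.016,0.044],"fingers": 0.05},{"dr": [1.3,0.6,0.4],"translation": [0.016,0.017,0.044],"fingers": 0.05},{"dr": [1.2,0.6,0.4],"translation": [0.016,0.018,0.044],"fingers": 0.05},{"dr": [0,0,0],"translation": [0,0,0],"fingers": 0.05}]}}

```text
t: 3.1
position: [0.5685, -0.1737, 0.2231]
tcp_rot: [1.666, 1.634, -0.874]
contact_force: [-0.2, 1.1, -0.1]
gripper_width: 0.585
```

Run:
```python
from mv import *
import cv2
from cell import imaging
show()
p,R,o=cur()
t=pawl(0)+n*.0
p2,R2=plan(p,R,lin(p,R,t,Rtool(0),4))
for nm in ("side","top"):
    c=imaging.camera(nm); im=c["pixels"][100:300,150:420,::-1]
    np.savez(nm+"1.npz",**c)
    cv2.imwrite(f"pics/{nm}1.png",cv2.resize(im,(800,592),interpolation=cv2.INTER_CUBIC))
```

```text
t 3.1 pos [ 0.5685 -0.1737  0.2231] panel [-0.0176 -0.0775  0.1656] F [-0.1552  1.1075 -0.1115] g 0.585
j [-0.6258  0.179   1.6615  0.4924  1.6725 -0.6421]
axis err deg 0.45804774643959917
dr [-0.1, -0.0, 0.1] tr [0.0294, -0.0006, -0.0] 
dr [-0.0, -0.1, 0.1] tr [0.0294, -0.0007, -0.0001] 
dr [-0.1, 0.0, 0.1] tr [0.0294, -0.0008, -0.0] 
dr [-0.0, -0.0, 0.1] tr [0.0295, -0.0008, -0.0001] 
end [ 0.5667 -0.1058  0.1269]
```

View pics/side1.png

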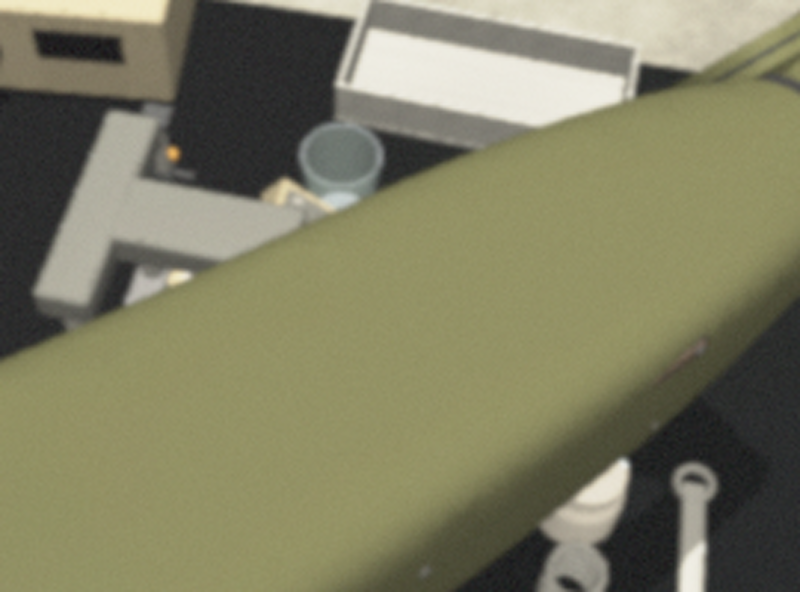

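View pics/top1.png

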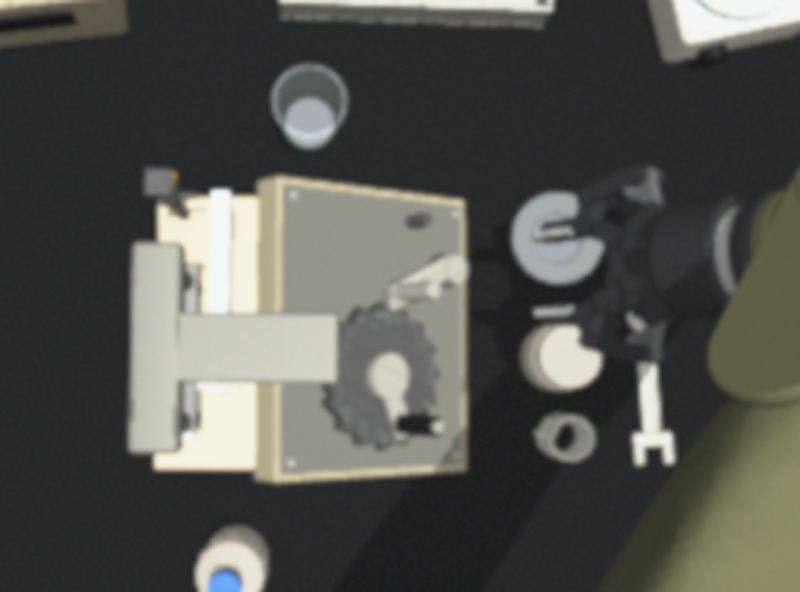

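Run:
```python
from mv import *
p,R,o=cur()
print(proj("top",p))
p1,R1=plan(p,R,lin(p,R,pawl(0,.05),Rtool(0),4))
# swing
pts=[]
for k in np.linspace(.1,.85,8): 
    # left jaw must be at peg: centre offset 17 mm to right of peg minus
    t=pawl(k,.05); pts.append((t,Rtool(0)))
plan(p1,R1,pts)
```

```text
[325.0718 192.8262]
dr [0.0, 0.0, 0.0] tr [0.0299, -0.0011, 0.0007] 
dr [0.1, 0.0, 0.1] tr [0.0299, -0.0011, 0.0008] 
dr [-0.0, 0.1, 0.0] tr [0.0299, -0.0011, 0.0007] 
dr [0.0, -0.0, 0.1] tr [0.0299, -0.0012, 0.0008] 
end [ 0.5667 -0.107   0.1286]
dr [0.0, -0.0, -0.0] tr [-0.0, 0.0067, -0.0021] 
dr [0.0, -0.0, -0.0] tr [-0.0, 0.0074, -0.0014] 
dr [0.0, -0.0, -0.0] tr [-0.0, 0.0074, -0.0007] 
dr [0.0, -0.0, -0.0] tr [-0.0, 0.0075, 0.0002] 
dr [0.0, -0.0, -0.0] tr [0.0, 0.0075, 0.0009] 
dr [0.0, -0.0, -0.0] tr [0.0, 0.0073, 0.0017] 
dr [0.0, -0.0, -0.0] tr [0.0, 0.007, 0.0025] 
dr [0.0, -0.0, -0.0] tr [0.0, 0.0068, 0.0032] 
end [ 0.6242 -0.112   0.1262]
```

Call:
{"fn": "send_rows", "kwargs": {"increments": [{"dr": [-0.1,0,0.1],"translation": [0.029,-0.0007,0],"fingers": 0.05},{"dr": [-0.1,0,0.1],"translation": [0.029,-0.0007,0],"fingers": 0.05},{"dr": [0,0,0.1],"translation": [0.029,-0.0007,0],"fingers": 0.05},{"dr": [0,0,0.1],"translation": [0.029,-0.0008,0],"fingers": 0.05},{"dr": [0,0,0],"translation": [0,0,0],"fingers": 0.05}]}}

```text
t: 3.82
position: [0.568, -0.1053, 0.1338]
tcp_rot: [1.663, 1.622, -0.861]
contact_force: [0.2, 0.2, 0.7]
gripper_width: 0.587
```

```bash
cat > snap.py <<'E'
import sys,cv2,numpy as np
from cell import imaging
def snap(nm,tag,box=(150,100,270,200),s=None):
    c=imaging.camera(nm); np.savez(f"{nm}{tag}.npz",**c)
    x,y,w,h=box; s=s or min(800//w,600//h)
    cv2.imwrite(f"pics/{nm}{tag}.png",cv2.resize(c["pixels"][y:y+h,x:x+w,::-1],None,fx=s,fy=s,interpolation=cv2.INTER_CUBIC))
E
python3 - <<'E'
from mv import *
from snap import snap
show()
snap("top","2",(190,140,150,130),4)
E
```

```text
t 3.83 pos [ 0.568  -0.1053  0.1338] panel [-0.0128 -0.0752  0.0533] F [0.1911 0.1601 0.7111] g 0.587
j [-0.5384  0.1843  1.8132  0.5255  1.484  -0.6581]
axis err deg 0.23258633600154352
```

View pics/top2.png

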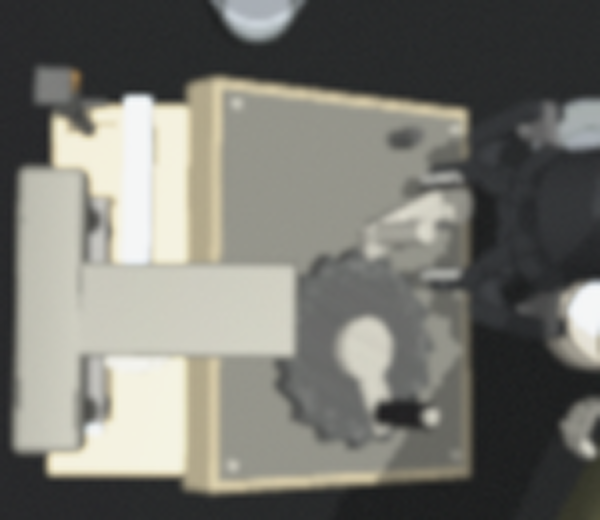

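Run:
```python
from mv import *
import cv2
c=np.load("top2.npz")["pixels"][:,:,::-1]
x0,y0,s=265,160,10
im=cv2.resize(c[y0:y0+60,x0:x0+70],None,fx=s,fy=s,interpolation=cv2.INTER_CUBIC)
im=np.clip(im.astype(float)*1.5,0,255).astype(np.uint8)
p,R,o=cur()
for k,col in ((.019,(0,0,255)),(0,(0,255,0)),(-.03,(255,0,0))):
  for yy in (-.025,0,.025):
    q=proj("top",p+R@[k,yy,0]); cv2.circle(im,tuple(int(v) for v in ((q-[x0,y0]+.5)*s)),4,col,-1)
q=proj("top",pawl(0,.068)); cv2.circle(im,tuple(int(v) for v in ((q-[x0,y0]+.5)*s)),4,(255,0,255),-1)
cv2.imwrite("pics/top2z.png",im)
```

```text
(no output)
```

View pics/top2z.png

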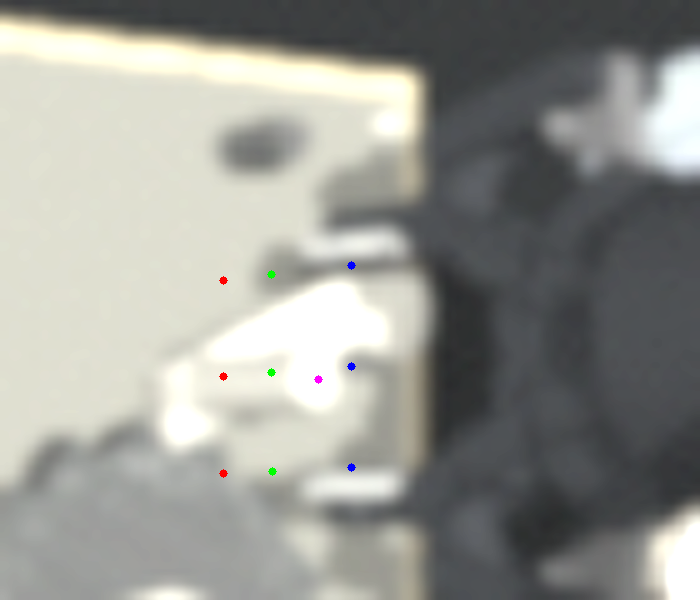

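Run:
```python
from mv import *
import cv2
a=np.load("top0.npz")["pixels"].astype(int); b=np.load("top2.npz")["pixels"].astype(int)
x0,y0,s=265,160,10
d=(b-a).mean(2)[y0:y0+60,x0:x0+70]
im=np.clip(128+d*1.2,0,255).astype(np.uint8)
im=cv2.cvtColor(cv2.resize(im,None,fx=s,fy=s,interpolation=cv2.INTER_CUBIC),cv2.COLOR_GRAY2BGR)
cv2.imwrite("pics/diff2.png",im)
```

```text
(no output)
```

View pics/diff2.png

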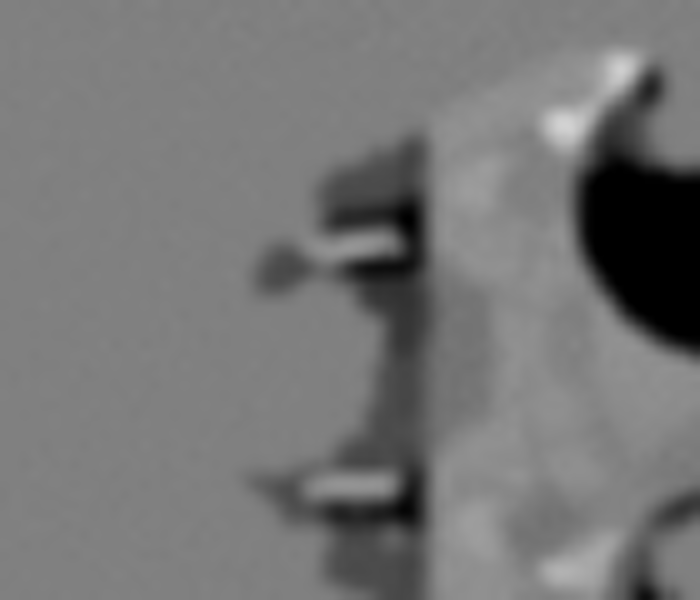

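Call:
{"fn": "send_rows", "kwargs": {"increments": [{"dr": [0,0,0],"translation": [0.005,0,0.002],"fingers": 0.05},{"dr": [0,0,0],"translation": [0.005,0,0.002],"fingers": 0.05},{"dr": [0,0,0],"translation": [0,0,0],"fingers": 0.05}]}}

```text
t: 4.25
position: [0.569, -0.1049, 0.1228]
tcp_rot: [1.665, 1.62, -0.862]
contact_force: [0.1, 0.5, -0.1]
gripper_width: 0.59
```

```bash
cat > look.py <<'E'
from mv import *
import cv2,sys
from cell import imaging
def look(tag,x0=265,y0=160,w=70,h=60,s=8,nm="top"):
    c=imaging.camera(nm); np.savez(f"{nm}{tag}.npz",**c)
    a=cam[nm]["pixels"].astype(int); b=c["pixels"].astype(int)
    d=(b-a).mean(2)[y0:y0+h,x0:x0+w]
    im=np.clip(128+d*1.2,0,255).astype(np.uint8)
    d=cv2.cvtColor(cv2.resize(im,None,fx=s,fy=s,interpolation=cv2.INTER_CUBIC),cv2.COLOR_GRAY2BGR)
    i=cv2.resize(c["pixels"][y0:y0+h,x0:x0+w,::-1],None,fx=s,fy=s,interpolation=cv2.INTER_CUBIC)
    o=np.hstack([i,d]); k=800/o.shape[1]; cv2.imwrite(f"pics/look{tag}.png",cv2.resize(o,None,fx=min(1,k),fy=min(1,k),interpolation=cv2.INTER_AREA))
E
python3 - <<'E'
from look import *
show(); look("3")
E
```

```text
t 4.25 pos [ 0.569  -0.1049  0.1228] panel [-0.0188 -0.0762  0.044 ] F [ 0.0977  0.4952 -0.1157] g 0.59
j [-0.5374  0.1968  1.819   0.5275  1.4659 -0.6646]
axis err deg 0.33883116249274775
```

View pics/look3.png

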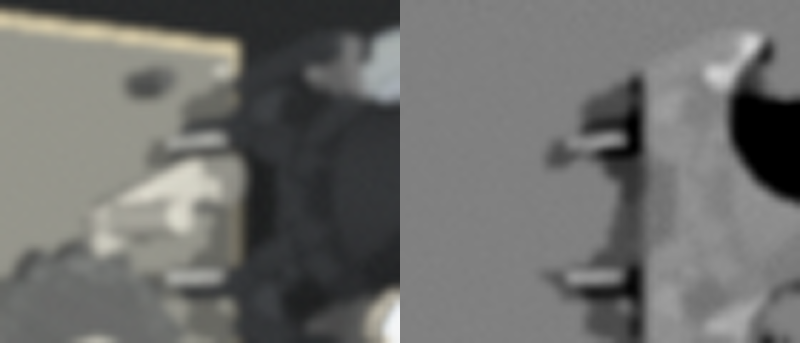

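Call:
{"fn": "send_rows", "kwargs": {"increments": [{"dr": [0,0,0],"translation": [0,0.009,0],"fingers": 0.05},{"dr": [0,0,0],"translation": [0,0.009,0],"fingers": 0.05},{"dr": [0,0,0],"translation": [0,0.009,0],"fingers": 0.05},{"dr": [0,0,0],"translation": [0,0.006,0],"fingers": 0.05}]}}

```text
t: 4.8
position: [0.6028, -0.1054, 0.1232]
tcp_rot: [1.665, 1.62, -0.861]
contact_force: [-0.2, 0.3, -0.4]
gripper_width: 0.583
```

Run:
```python
from look import *
show(); look("4")
```

```text
t 4.8 pos [ 0.6028 -0.1054  0.1232] panel [-0.0183 -0.11    0.0441] F [-0.1523  0.3488 -0.4359] g 0.583
j [-0.5116  0.2586  1.7448  0.5356  1.4647 -0.6386]
axis err deg 0.3415700303678047
```

View pics/look4.png

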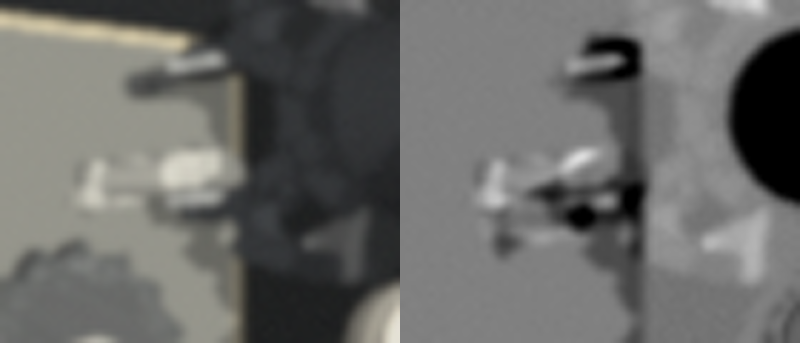

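Call:
{"fn": "send_rows", "kwargs": {"increments": [{"dr": [0,0,0],"translation": [0,0.006,0],"fingers": 0.05},{"dr": [0,0,0],"translation": [0,0.006,0],"fingers": 0.05},{"dr": [0,0,0],"translation": [0,0.006,0.001],"fingers": 0.05},{"dr": [0,0,0],"translation": [0,0.006,0.001],"fingers": 0.05},{"dr": [0,0,0],"translation": [0,0.004,0],"fingers": 0.05}]}}

```text
t: 5.48
position: [0.6303, -0.1078, 0.1222]
tcp_rot: [1.665, 1.62, -0.862]
contact_force: [0.2, -1.5, 0.9]
gripper_width: 0.587
```

Run:
```python
from look import *
show(); look("5")
```

```text
t 5.47 pos [ 0.6303 -0.1078  0.1222] panel [-0.0203 -0.1376  0.0443] F [ 0.1858 -1.5392  0.8597] g 0.587
j [-0.4948  0.3117  1.681   0.5406  1.4661 -0.6196]
axis err deg 0.33832318558409763
```

View pics/look5.png

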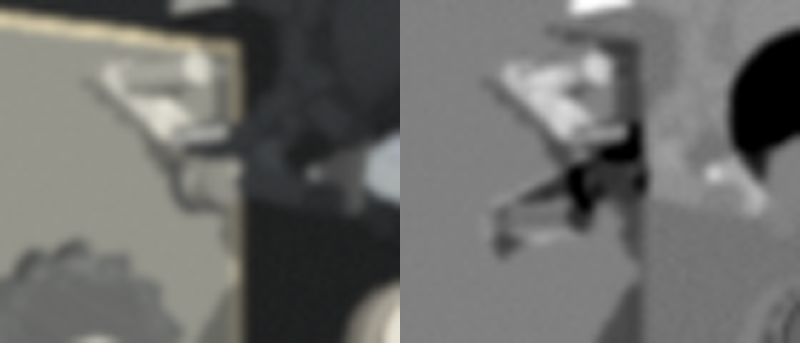

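Run:
```python
from mv import *
p,R,o=cur()
a=np.rad2deg(Q-.785); print(Q,a, "ang", a-180)  # tangential
ang=-(180-a)  # y=(sin ang,-cos ang) should be (-sin a, -...)?
for A_ in (-67,-66,-70): 
    g=np.deg2rad(A_); print(A_,np.sin(g),-np.cos(g)," tang ",-np.sin(np.deg2rad(a)),np.cos(np.deg2rad(a)))
p1,R1=plan(p,R,lin(p,R,p+n*.074,R,4))
p2,R2=plan(p1,R1,lin(p1,R1,crank(Q,.118),Rtool(-67),7))
p3,R3=plan(p2,R2,lin(p2,R2,crank(Q,.045),Rtool(-67),4))
```

```text
2.7511733144229287 112.6534327076824 ang -67.3465672923176
-67 -0.9205048534524404 -0.3907311284892737  tang  -0.9228514308522238 -0.3851561197410775
-66 -0.9135454576426009 -0.4067366430758002  tang  -0.9228514308522238 -0.3851561197410775
-70 -0.9396926207859083 -0.3420201433256688  tang  -0.9228514308522238 -0.3851561197410775
dr [0.0, 0.0, 0.0] tr [-0.0185, 0.0001, 0.0001] 
dr [0.0, 0.0, 0.0] tr [-0.0185, 0.0001, 0.0] 
dr [0.0, 0.0, 0.0] tr [-0.0185, 0.0001, 0.0001] 
dr [0.0, 0.0, 0.0] tr [-0.0185, 0.0001, 0.0] 
end [ 0.6296 -0.1502  0.1829]
dr [9.6, -0.0, -0.1] tr [-0.0001, -0.0256, -0.0006] 
dr [9.6, -0.0, -0.0] tr [-0.0, -0.0254, 0.0037] 
dr [9.7, -0.0, -0.1] tr [-0.0001, -0.0244, 0.0079] 
dr [9.6, -0.0, -0.0] tr [-0.0, -0.0227, 0.0119] 
dr [9.6, -0.0, -0.1] tr [-0.0, -0.0204, 0.0155] 
dr [9.6, -0.0, -0.0] tr [-0.0, -0.0175, 0.0187] 
dr [9.7, -0.0, -0.1] tr [0.0, -0.0142, 0.0214] 
end [ 0.4502 -0.1432  0.1843]
dr [-0.0, -0.0, 0.0] tr [0.0183, 0.0, 0.0] 
dr [-0.0, -0.0, 0.0] tr [0.0182, 0.0, 0.0] 
dr [-0.0, -0.0, 0.0] tr [0.0183, 0.0, 0.0] 
dr [-0.0, -0.0, 0.0] tr [0.0182, 0.0, 0.0] 
end [ 0.4513 -0.1013  0.1245]
```

Call:
{"fn": "send_rows", "kwargs": {"increments": [{"dr": [0,0,0],"translation": [-0.0185,0,0],"fingers": 0.05},{"dr": [0,0,0],"translation": [-0.0185,0,0],"fingers": 0.05},{"dr": [0,0,0],"translation": [-0.0185,0,0],"fingers": 0.05},{"dr": [0,0,0],"translation": [-0.0185,0,0],"fingers": 0.05}]}}

```text
t: 6.02
position: [0.6286, -0.1512, 0.1848]
tcp_rot: [1.665, 1.618, -0.861]
contact_force: [0.9, -0.1, -0.5]
gripper_width: 0.585
```

Call:
{"fn": "send_rows", "kwargs": {"increments": [{"dr": [9.6,0,-0.1],"translation": [0,-0.0256,-0.0006],"fingers": 0.05},{"dr": [9.6,0,0],"translation": [0,-0.0254,0.0037],"fingers": 0.05},{"dr": [9.7,0,-0.1],"translation": [0,-0.0244,0.0079],"fingers": 0.05},{"dr": [9.6,0,0],"translation": [0,-0.0227,0.0119],"fingers": 0.05},{"dr": [9.6,0,-0.1],"translation": [0,-0.0204,0.0155],"fingers": 0.045}]}}

```text
t: 6.65
position: [0.4997, -0.1453, 0.1848]
tcp_rot: [2.186, 1.321, -1.701]
contact_force: [0.5, 0.5, 0.9]
gripper_width: 0.526
```

Call:
{"fn": "send_rows", "kwargs": {"increments": [{"dr": [9.6,0,0],"translation": [0,-0.0175,0.0187],"fingers": 0.04},{"dr": [9.7,0,-0.1],"translation": [0,-0.0142,0.0214],"fingers": 0.04},{"dr": [0,0,0],"translation": [0,0,0],"fingers": 0.04}]}}

```text
t: 7.02
position: [0.4485, -0.1433, 0.185]
tcp_rot: [-2.115, -0.996, 1.844]
contact_force: [-0.1, 0.2, 0.3]
gripper_width: 0.463
```

Run:
```python
from look import *
show(); look("6",250,190,70,60)
p,R,o=cur()
plan(p,R,lin(p,R,crank(Q,.045),Rtool(-67),4))
```

```text
t 7.03 pos [ 0.4485 -0.1433  0.185 ] panel [-0.0171  0.0433  0.1187] F [-0.0821  0.154   0.3408] g 0.463
j [-0.7121 -0.0485  1.9669  0.4616  1.6329  0.4156]
axis err deg 0.07848560272608267
dr [0.0, -0.0, -0.0] tr [0.0185, 0.0001, -0.0002] 
dr [0.0, -0.0, -0.0] tr [0.0184, 0.0002, -0.0001] 
dr [0.0, -0.1, -0.0] tr [0.0185, 0.0001, -0.0002] 
dr [0.0, 0.0, -0.0] tr [0.0184, 0.0002, -0.0002] 
end [ 0.4514 -0.1013  0.1245]
```

View pics/look6.png

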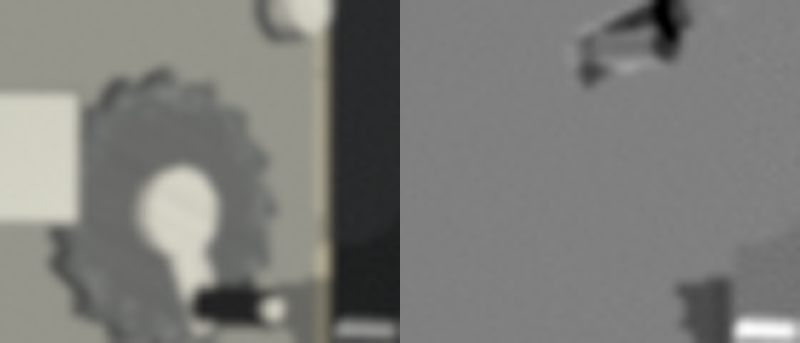

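Call:
{"fn": "send_rows", "kwargs": {"increments": [{"dr": [0,0,0],"translation": [0.0185,0.0001,-0.0002],"fingers": 0.04},{"dr": [0,0,0],"translation": [0.0185,0.0001,-0.0002],"fingers": 0.04},{"dr": [0,0,0],"translation": [0.0185,0.0001,-0.0002],"fingers": 0.04},{"dr": [0,0,0],"translation": [0.0185,0.0001,-0.0002],"fingers": 0.04},{"dr": [0,0,0],"translation": [0,0,0],"fingers": 0.03}]}}

```text
t: 7.7
position: [0.4501, -0.0987, 0.1218]
tcp_rot: [-2.108, -1.0, 1.846]
contact_force: [-0.5, 0.4, 0.2]
gripper_width: 0.351
```

Run:
```python
from look import *
show(); look("7",250,190,70,60)
p,R,o=cur()
plan(p,R,lin(p,R,crank(Q,.045),Rtool(-67),1))
```

```text
t 7.7 pos [ 0.4501 -0.0987  0.1218] panel [-0.0168  0.0429  0.0414] F [-0.49    0.3829  0.187 ] g 0.351
j [-0.644  -0.0233  2.059   0.4872  1.5055  0.4184]
axis err deg 0.264429025481448
dr [-0.1, 0.1, 0.1] tr [-0.0022, 0.0007, -0.0004] 
end [ 0.4514 -0.1013  0.1244]
```

View pics/look7.png

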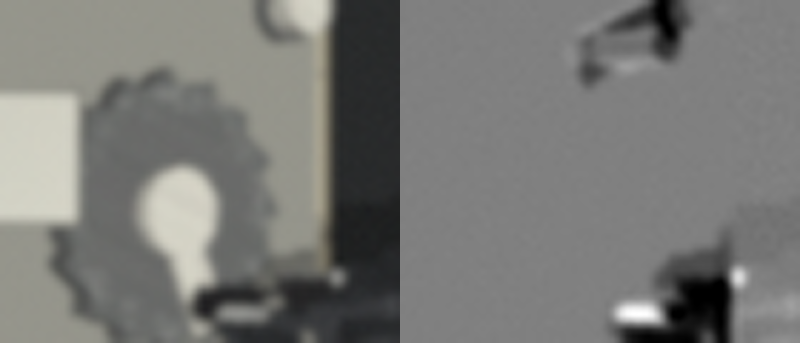

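Call:
{"fn": "send_rows", "kwargs": {"increments": [{"dr": [0,0,0],"translation": [-0.003,0.0005,-0.0004],"fingers": 0.021},{"dr": [0,0,0],"translation": [0,0,0],"fingers": 0.021},{"dr": [0,0,0],"translation": [0,0,0],"fingers": 0.021}]}}

```text
t: 8.12
position: [0.452, -0.1029, 0.1265]
tcp_rot: [-2.114, -0.996, 1.844]
contact_force: [0.3, -0.0, -0.9]
gripper_width: 0.245
```

Call:
{"fn": "send_rows", "kwargs": {"increments": [{"dr": [8,0,0],"translation": [0,-0.0063,-0.0004],"fingers": 0.021},{"dr": [8,0,0],"translation": [0,-0.0063,-0.0004],"fingers": 0.021},{"dr": [8,0,0],"translation": [0,-0.0063,-0.0004],"fingers": 0.021}]}}

```text
t: 8.5
position: [0.4485, -0.089, 0.1359]
tcp_rot: [-1.86, -0.536, 1.857]
contact_force: [0.3, -6.6, -3.5]
gripper_width: 0.246
```

Run:
```python
from look import *
show(); look("8",190,150,125,110,6)
p,R,o=cur()
c=toP(p); print("rad",np.hypot(c[0],c[1]),"q tool",np.arctan2(c[1],c[0])+.785)
from snap import snap
snap("side","8",(160,120,120,100),6)
```

```text
t 8.5 pos [ 0.4485 -0.089   0.1359] panel [-0.0007  0.0447  0.0474] F [ 0.3    -6.6498 -3.4742] g 0.246
j [-0.6294 -0.0623  2.0678  0.4898  1.5176  0.8681]
axis err deg 0.2552103090980091
rad 0.0447231054382926 q tool 2.3481250535832117
```

View pics/look8.png

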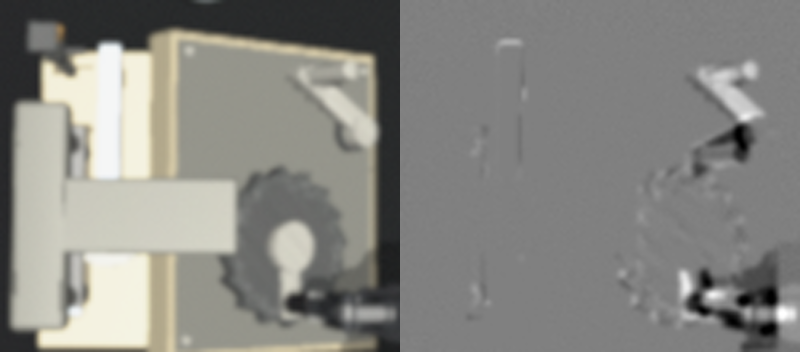

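View pics/side8.png

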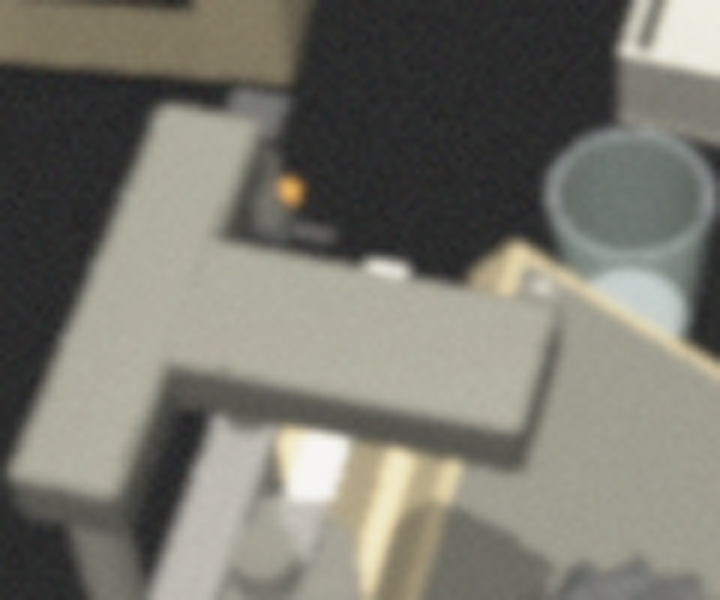

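```bash
cat > zz.py <<'E'
import cv2,numpy as np,sys
def zz(tag):
    a=np.load(f"side{tag}.npz")["pixels"][148:178,205:245,::-1]; b=np.load(f"top{tag}.npz")["pixels"][150:180,192:232,::-1]
    f=lambda i:cv2.resize(i,None,fx=10,fy=10,interpolation=cv2.INTER_CUBIC)
    o=np.hstack([f(a),f(b)]); o=np.clip(o.astype(float)*1.3,0,255).astype(np.uint8); cv2.imwrite(f"pics/zz{tag}.png",o)
zz(sys.argv[1])
E
python3 zz.py 8
```

```text
(no output)
```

View pics/zz8.png

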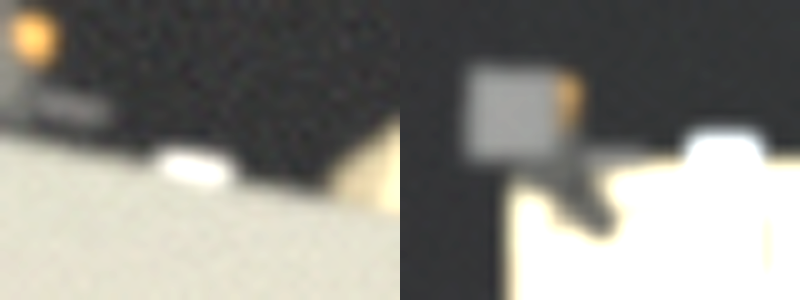

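```bash
cat > tr.py <<'E'
from mv import *
s=lambda x,y:px((x,y),10,205,148); t=lambda x,y:px((x-400,y),10,192,150)
def rep(name,a,b):
    X,e=tri(s(*a),t(*b)); print(name,toT(X),"e",round(e,4),"px scale side dpx/dz",(proj("side",X+[0,0,.01])-proj("side",X))/10,"top",(proj("top",X+[0,0,.01])-proj("top",X))/10)
E
python3 - <<'E'
from tr import *
rep("ptr back",(157,150),(687,131)); rep("ptr front",(237,160),(765,131))
rep("tab tip top far",(110,98),(650,147)); rep("tab tip mid",(110,107),(650,157))
rep("tab root far",(45,90),(588,147))
E
```

```text
ptr back [ 0.1223 -0.1221  0.132 ] e 0.0005 px scale side dpx/dz [-0.0298 -0.2599] top [-0.0363 -0.0671]
ptr front [ 0.1025 -0.1217  0.1348] e 0.0012 px scale side dpx/dz [-0.0236 -0.2604] top [-0.0282 -0.0673]
tab tip top far [ 0.1286 -0.113   0.1616] e 0.0005 px scale side dpx/dz [-0.0344 -0.2712] top [-0.0416 -0.0676]
tab tip mid [ 0.1283 -0.1106  0.1614] e 0.0001 px scale side dpx/dz [-0.0345 -0.2708] top [-0.0415 -0.0665]
tab root far [ 0.1442 -0.1132  0.1596] e 0.0004 px scale side dpx/dz [-0.0395 -0.2709] top [-0.0484 -0.0674]
```

Call:
{"fn": "send_rows", "kwargs": {"increments": [{"dr": [8,0,0],"translation": [0,-0.0063,-0.0003],"fingers": 0.021},{"dr": [8,0,0],"translation": [0,-0.0063,-0.0004],"fingers": 0.021},{"dr": [8,0,0],"translation": [0,-0.0063,-0.0004],"fingers": 0.021},{"dr": [8,0,0],"translation": [0,-0.0063,-0.0004],"fingers": 0.021}]}}

```text
t: 9.1
position: [0.4551, -0.0692, 0.1496]
tcp_rot: [-1.478, -0.006, 1.774]
contact_force: [-3.8, -6.3, -2.1]
gripper_width: 0.243
```

```bash
python3 - <<'E'
from look import *
show(); look("9",190,150,125,110,6)
p,R,o=cur()
c=toP(p); print("rad",np.hypot(c[0],c[1]),"q tool",np.arctan2(c[1],c[0])+.785)
from snap import snap
snap("side","9",(160,120,120,100),6)
E
python3 zz.py 9
```

```text
t 9.1 pos [ 0.4551 -0.0692  0.1496] panel [0.0235 0.0385 0.0471] F [-3.8141 -6.3119 -2.0843] g 0.243
j [-0.5896 -0.0853  2.0646  0.5032  1.5267  1.469 ]
axis err deg 0.1920088142670693
rad 0.04518840521430219 q tool 1.784409209959938
```

View pics/zz9.png

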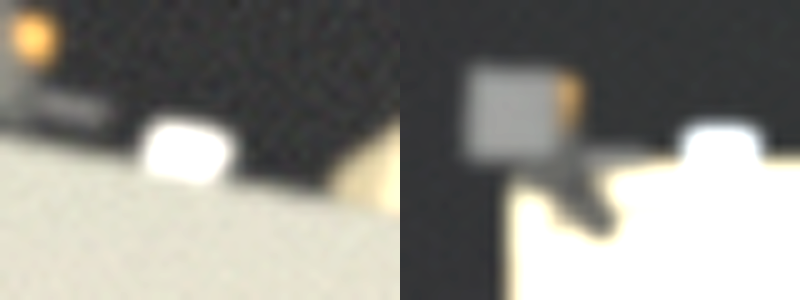

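View pics/look9.png

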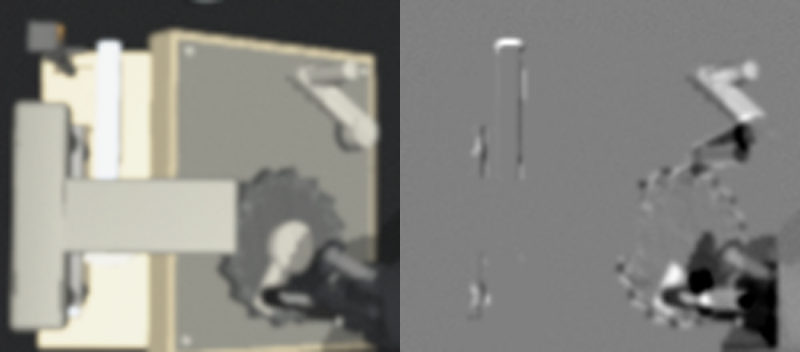

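Run:
```python
import numpy as np
L=lambda n:np.load(n)["pixels"].astype(float).mean(2)
S=np.mean([L(f"side{k}.npz") for k in (0,1,8,9)],0); Tt=np.mean([L(f"top{k}.npz") for k in (0,1,2,3,4,5,6,7,8,9)],0)
np.set_printoptions(linewidth=200,suppress=True,precision=0)
print("side tab cols 207..219 rows 154..163"); print(S[154:164,207:220])
print("top tab cols 206..222 rows 161..169"); print(Tt[161:170,206:222])
S9=L("side9.npz");T9=L("top9.npz")
print("side9 ptr cols 216..231 rows 156..168");print(S9[156:169,216:232])
print("top9 ptr cols 216..232 rows 158..168");print(T9[158:169,216:232])
S8=L("side8.npz");T8=L("top8.npz")
print("side8");print(S8[160:168,216:232])
print("top8");print(T8[158:169,216:232])
T0=L("top0.npz")
print("top0");print(T0[158:169,216:232])
```

```text
side tab cols 207..219 rows 154..163
[[105. 100.  82.  58.  46.  44.  42.  42.  42.  44.  43.  42.  43.]
 [ 94.  83.  65.  52.  46.  45.  44.  42.  42.  42.  43.  41.  44.]
 [ 92.  81.  69.  60.  54.  49.  46.  47.  44.  44.  45.  41.  41.]
 [ 91.  85.  84.  84.  78.  72.  67.  61.  55.  48.  43.  42.  43.]
 [ 87.  84.  91.  95.  96.  92.  89.  82.  70.  54.  45.  43.  43.]
 [ 82.  74.  76.  83.  86.  90.  92.  85.  72.  55.  45.  43.  45.]
 [ 74.  66.  59.  62.  66.  69.  72.  72.  61.  51.  44.  44.  53.]
 [ 92.  83.  73.  65.  62.  59.  58.  55.  51.  47.  45.  48.  62.]
 [132. 123. 115. 106.  96.  84.  76.  69.  64.  58.  56.  59.  71.]
 [160. 156. 153. 148. 139. 130. 121. 113. 108. 100.  92.  89.  96.]]
top tab cols 206..222 rows 161..169
[[121. 113. 101.  80.  55.  43.  42.  42.  42.  41.  42.  41.  42.  42.  42.  43.]
 [121. 111.  96.  75.  53.  43.  42.  42.  42.  42.  42.  42.  42.  42.  46.  54.]
 [120. 107.  90.  74.  57.  47.  45.  46.  46.  45.  44.  42.  42.  45.  69. 108.]
 [116. 102.  87.  76.  68.  66.  66.  67.  66.  65.  57.  49.  46.  53. 106. 180.]
 [101.  92.  8
[... 4279 characters left out ...]
 42.  41.  42.  41.  42.  42.  42.]
 [ 41.  42.  42.  42.  42.  42.  42.  41.  42.  41.  42.  41.  42.  42.  41.  42.]
 [ 41.  41.  42.  41.  42.  47.  49.  50.  50.  49.  48.  46.  45.  42.  43.  41.]
 [ 44.  43.  41.  43.  62.  96. 117. 122. 122. 122. 116.  93.  62.  44.  41.  42.]
 [ 57.  49.  44.  49.  98. 173. 212. 219. 219. 219. 212. 169. 102.  56.  48.  47.]
 [ 95.  92.  92.  95. 138. 219. 241. 244. 244. 244. 241. 216. 144. 103.  96.  97.]
 [154. 164. 169. 171. 193. 233. 244. 245. 245. 245. 244. 231. 195. 179. 178. 177.]
 [211. 218. 220. 221. 228. 240. 245. 246. 246. 246. 244. 238. 226. 224. 224. 225.]
 [231. 232. 233. 233. 236. 243. 245. 245. 245. 246. 244. 238. 231. 233. 235. 234.]]
```

Run:
```python
from mv import *
def rp(nm,a,b):
    X,e=tri(a,b); print(nm,toT(X)*1e3,"e",round(e*1e3,2)); return X
a=rp("ptr9 mid-end",(223.2,159.85),(223.15,162.1))
b=rp("ptr9 left",(219.2,159.25),(219.9,162.1)); rp("ptr9 right",(227.4,160.7),(226.4,162.1))
c=rp("tab far tip",(215.25,157.4),(216,164.0))
rp("tab near tip",(215.25,158.6),(216,166.0))
# constrained: pointer back edge to tab gap 9mm ; pixel of pointer end-mid if level, holding xy
for dz in (0,.005,.01,.015,.02):
    print(dz, proj("side",a+[0,0,dz]),proj("top",a+[0,0,dz]))
```

```text
ptr9 mid-end [ 113.8361 -121.0846  146.289 ] e 0.84
ptr9 left [ 122.6218 -120.8108  146.285 ] e 2.09
ptr9 right [ 104.959 -121.645  144.98 ] e 0.81
tab far tip [ 129.9914 -113.9521  159.719 ] e 0.09
tab near tip [ 128.9893 -108.7526  162.1809] e 1.29
0 [223.3847 159.8397] [222.99   162.1503]
0.005 [223.2462 158.5179] [222.822  161.8086]
0.01 [223.1066 157.1857] [222.6523 161.4631]
0.015 [222.9659 155.843 ] [222.4806 161.1138]
0.02 [222.8241 154.4895] [222.3071 160.7606]
```

Call:
{"fn": "send_rows", "kwargs": {"increments": [{"dr": [8,0,0],"translation": [0,-0.0063,-0.0005],"fingers": 0.021},{"dr": [8,0,0],"translation": [0,-0.0063,-0.0005],"fingers": 0.021},{"dr": [8,0,0],"translation": [0,-0.0063,-0.0005],"fingers": 0.021},{"dr": [7,0,0],"translation": [0,-0.0055,-0.0004],"fingers": 0.021}]}}

```text
t: 9.7
position: [0.4731, -0.0559, 0.159]
tcp_rot: [-1.08, 0.437, 1.61]
contact_force: [-6.1, -5.7, 2.0]
gripper_width: 0.246
```

```bash
python3 - <<'E'
from look import *
show(); look("10",190,150,125,110,6)
p,R,o=cur()
c=toP(p); print("rad",np.hypot(c[0],c[1]),"q tool",np.arctan2(c[1],c[0])+.785)
from snap import snap
snap("side","10",(160,120,120,100),6)
L=lambda n:np.load(n)["pixels"].astype(float).mean(2)
np.set_printoptions(linewidth=200,suppress=True,precision=0)
print(L("side10.npz")[152:166,214:231]); print(L("top10.npz")[156:168,216:230])
E
python3 zz.py 10
```

```text
t 9.7 pos [ 0.4731 -0.0559  0.159 ] panel [0.0401 0.0209 0.047 ] F [-6.141  -5.6823  1.9867] g 0.246
j [-0.5493 -0.0704  2.0343  0.5178  1.5252  2.0482]
axis err deg 0.2318669267106464
rad 0.04528353168080543 q tool 1.2447303261256986
[[ 40.  40.  43.  41.  45.  45.  43.  44.  44.  45.  41.  42.  43.  42.  44.  43.  42.]
 [ 47.  42.  42.  43.  43.  43.  44.  42.  42.  45.  47.  42.  43.  47.  42.  43.  41.]
 [ 42.  39.  39.  44.  37.  42.  41.  41.  41.  40.  43.  43.  39.  41.  46.  41.  44.]
 [ 40.  46.  39.  38.  45.  40.  48.  48.  44.  43.  41.  45.  42.  45.  45.  42.  43.]
 [ 47.  44.  38.  46.  47.  55.  68.  78.  80.  71.  63.  53.  50.  42.  40.  41.  43.]
 [ 64.  56.  48.  48.  56.  88. 130. 158. 157. 141. 124. 103.  82.  64.  51.  44.  44.]
 [ 84.  69.  56.  50.  78. 136. 196. 224. 227. 219. 202. 182. 156. 118.  74.  44.  40.]
 [ 86.  73.  57.  55. 100. 173. 226. 240. 241. 241. 238. 233. 214. 160.  97.  50.  47.]
 [ 69.  62.  58.  65. 124. 198. 236. 243. 244. 244. 243. 240. 225. 165.  92.  57.  40.]
 [ 54.  49.  49.  79. 146. 214. 239. 244. 244. 244. 244. 240. 219. 149.  
[... 544 characters left out ...]
.  43.  42.  42.  42.  43.  42.  40.  44.]
 [ 44.  42.  41.  41.  42.  42.  42.  42.  42.  42.  44.  42.  43.  41.]
 [ 41.  41.  41.  43.  45.  47.  47.  46.  47.  46.  47.  43.  41.  43.]
 [ 41.  42.  44.  61.  92. 105. 102.  98.  99.  96.  85.  64.  48.  42.]
 [ 42.  43.  46.  97. 166. 193. 191. 188. 188. 182. 156. 108.  61.  43.]
 [ 44.  42.  50. 120. 213. 237. 239. 237. 237. 234. 210. 142.  74.  43.]
 [ 58.  49.  54. 127. 222. 243. 245. 245. 245. 243. 226. 155.  80.  48.]
 [ 95.  92.  94. 144. 225. 244. 245. 246. 245. 244. 230. 169. 112.  97.]
 [154. 164. 171. 194. 234. 244. 246. 246. 246. 244. 234. 200. 177. 177.]
 [211. 218. 220. 228. 241. 245. 246. 246. 246. 245. 237. 217. 214. 223.]]
```

View pics/zz10.png

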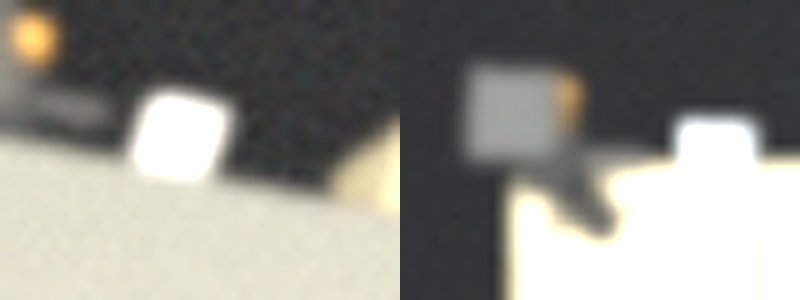

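View pics/look10.png

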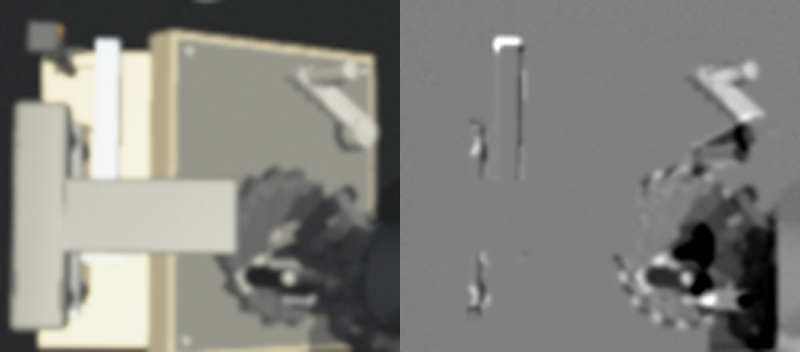

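Run:
```python
from mv import *
def rp(nm,a,b):
    X,e=tri(a,b); print(nm,toT(X)*1e3,"e",round(e*1e3,2)); return X
rp("left",(219.2,156.6),(219.25,161.46)); rp("mid",(223.4,157.1),(223.1,161.46)); rp("mid no bias",(223.4,157.3),(223.1,161.66))
c=rp("tab far tip",(215.25,157.4),(216,164.0))
B=frame(A[2])
for name,dx,dy in (("left corner level",-.009,-.00625),("mid",-.017,-.00625),("right",-.025,-.00625)):
    X=c+B@[dx,dy,0]; print(name,proj("side",X),proj("top",X))
```

```text
left [ 122.6784 -120.9549  155.9975] e 0.69
mid [ 112.8271 -120.8857  157.1868] e 0.39
mid no bias [ 112.7728 -120.4279  157.0358] e 0.26
tab far tip [ 129.9914 -113.9521  159.719 ] e 0.09
left corner level [219.8621 155.9876] [219.649  161.5485]
mid [223.2635 156.6367] [222.8691 161.5785]
right [226.6719 157.2872] [226.089  161.6085]
```

Call:
{"fn": "send_rows", "kwargs": {"increments": [{"dr": [3,0,0],"translation": [0,-0.0023,-0.0002],"fingers": 0.021},{"dr": [3,0,0],"translation": [0,-0.0023,-0.0002],"fingers": 0.021},{"dr": [0,0,0],"translation": [0,0,0],"fingers": 0.021},{"dr": [0,0,0],"translation": [0,0,0],"fingers": 0.021}]}}

```text
t: 10.3
position: [0.4778, -0.0544, 0.1601]
tcp_rot: [-1.004, 0.51, 1.57]
contact_force: [-4.6, -3.6, 2.0]
gripper_width: 0.25
```

```bash
cat > rd.py <<'E'
from look import *
from snap import snap
def rd(tag):
    show(); look(tag,190,150,125,110,6)
    p,R,o=cur()
    c=toP(p); print("rad",np.hypot(c[0],c[1]),"q tool",np.arctan2(c[1],c[0])+.785)
    snap("side",tag,(160,120,120,100),6)
    L=lambda n:np.load(n)["pixels"].astype(float).mean(2)
    np.set_printoptions(linewidth=200,suppress=True,precision=0)
    print(L(f"side{tag}.npz")[153:166,214:231]); print(L(f"top{tag}.npz")[158:168,216:230])
    import subprocess; subprocess.run(["python3","zz.py",tag])
E
python3 -c "
from rd import *
rd('11')"
```

```text
t 10.3 pos [ 0.4778 -0.0544  0.1601] panel [0.0421 0.0162 0.0469] F [-4.5608 -3.5622  1.9726] g 0.25
j [-0.5429 -0.0636  2.0263  0.5217  1.523   2.1538]
axis err deg 0.16994679662616025
rad 0.045106209236381936 q tool 1.1528781054805881
[[ 43.  41.  42.  45.  44.  43.  46.  44.  41.  43.  43.  39.  45.  40.  43.  42.  43.]
 [ 42.  37.  41.  41.  41.  41.  49.  45.  44.  44.  42.  43.  44.  42.  47.  43.  41.]
 [ 44.  45.  42.  41.  45.  50.  56.  58.  52.  50.  43.  47.  43.  47.  39.  42.  41.]
 [ 47.  44.  45.  41.  48.  72. 101. 109. 102.  88.  80.  67.  61.  50.  45.  39.  46.]
 [ 65.  55.  44.  45.  62. 105. 157. 183. 183. 174. 159. 139. 114.  79.  56.  47.  41.]
 [ 84.  70.  55.  50.  84. 142. 206. 232. 235. 233. 228. 214. 177. 126.  71.  47.  41.]
 [ 88.  75.  61.  62. 107. 177. 228. 241. 243. 243. 242. 236. 213. 149.  83.  48.  43.]
 [ 70.  64.  53.  71. 133. 205. 237. 243. 244. 244. 244. 239. 218. 151.  84.  47.  41.]
 [ 56.  49.  53.  89. 153. 221. 240. 244. 244. 244. 243. 236. 203. 132.  74.  50.  45.]
 [ 68.  64.  68. 111. 180. 229. 241. 244. 244. 244. 241. 228. 178. 108.
[... 312 characters left out ...]
.  41.  42.  42.  43.  42.  41.  41.  42.]
 [ 42.  42.  42.  41.  41.  40.  42.  42.  43.  42.  43.  42.  42.  42.]
 [ 42.  41.  42.  43.  46.  50.  49.  51.  50.  49.  47.  43.  42.  43.]
 [ 44.  42.  43.  62.  95. 116. 122. 122. 122. 118.  99.  69.  47.  42.]
 [ 41.  42.  46.  98. 171. 213. 219. 219. 219. 213. 177. 115.  61.  43.]
 [ 44.  43.  49. 121. 216. 241. 244. 244. 244. 241. 220. 144.  73.  44.]
 [ 58.  49.  54. 127. 223. 244. 245. 246. 246. 244. 226. 152.  77.  48.]
 [ 95.  91.  95. 144. 225. 244. 246. 246. 246. 244. 230. 167. 111.  97.]
 [154. 165. 171. 194. 234. 244. 246. 246. 246. 244. 236. 206. 179. 177.]
 [211. 218. 221. 228. 241. 245. 246. 246. 246. 245. 237. 218. 215. 223.]]
```

View pics/zz11.png

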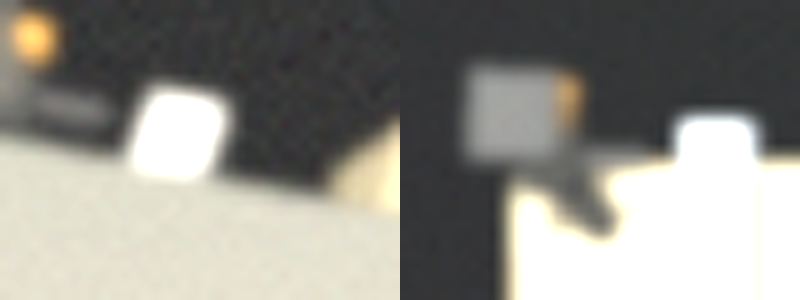

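```bash
cat > bx.py <<'E'
from mv import *
import cv2
from scipy.ndimage import gaussian_filter
L=lambda n:np.load(n)["pixels"].astype(float).mean(2)
SS=8
def render(nm,box,win,vals,bg,sig):
    # box: x0,x1,y0,y1,z0,z1 tester; faces painted far->near
    x0,x1,y0,y1,z0,z1=box; c0,c1,r0,r1=win; pad=4
    W_=(c1-c0+2*pad)*SS; H_=(r1-r0+2*pad)*SS
    al=np.zeros((H_,W_),np.float32); im=np.zeros((H_,W_),np.float32)
    faces=[(((x0,y0,z0),(x0,y1,z0),(x0,y1,z1),(x0,y0,z1)),vals[1]), # front (x-)
           (((x0,y1,z0),(x1,y1,z0),(x1,y1,z1),(x0,y1,z1)),vals[2]), # left (y+)
           (((x0,y0,z1),(x1,y0,z1),(x1,y1,z1),(x0,y1,z1)),vals[0])] # top
    for f,v in faces:
        P_=np.array([proj(nm,W(A,q)) for q in f]); P_=((P_-[c0-pad,r0-pad]+.5)*SS-.5)
        ip=np.round(P_*256).astype(np.int32)
        cv2.fillPoly(al,[ip],1.0,shift=8); cv2.fillPoly(im,[ip],float(v),shift=8)
    al=gaussian_filter(al,sig*SS); im=gaussian_filter(im,sig*SS)
    d=lambda a:a.reshape(H_//SS,SS,W_//SS,SS).mean((1,3))[pad:-pad,pad:-pad]
    return bg*(1-d(al))+d(im)
E
cat > fb.py <<'E'
from bx import *
from scipy.optimize import least_squares,minimize
Sm=np.mean([L(f"side{k}.npz") for k in (0,1,8,9,10,11)],0); Tm=np.mean([L(f"top{k}.npz") for k in range(0,12)],0)
# tab
ws=(211,218,154,161); wt=(212,219,161,165)
bgt=np.repeat(np.array([42,42,42,46.])[:,None],7,1)
def tabres(v,full=False):
    xt,yf,w,zt,bt,bf,bl,sig,sg2=v
    box=(xt,xt+.03,yf,yf+w,zt-.006,zt)
    a=render("side",box,ws,(bt,bf,bl),43.,abs(sig))-Sm[154:161,211:218]
    b=render("top",box,wt,(bt,bf,bl),bgt,abs(sg2))-Tm[161:165,212:219]
    return np.r_[a.ravel(),b.ravel(),(w-.006)*2000, (bf-bl)*.05]
best=None
for z0 in (.156,.161,.165):
    r_=least_squares(tabres,[.1295,-.114,.006,z0,100,80,80,.8,.8],x_scale=[.001,.001,.001,.001,10,10,10,.1,.1],diff_step=1e-3)
    print("tab",np.round(r_.x*[1e3,1e3,1e3,1e3,1,1,1,1,1],2),r_.cost)
    if best is None or r_.cost<best.cost: best=r_
for tag in ("9","10","11"):
    S_=L(f"side{tag}.npz");T_=L(f"top{tag}.npz")
    ws2=(217,231,153,160); wt2=(217,230,158,163)
    def pr(v):
        xb,ye,zt,bt,bf,sig,sg2,w=v
        box=(xb-w,xb,ye,ye+.08,zt-.006,zt)
        a=render("side",box,ws2,(bt,bf,bf),43.,abs(sig))-S_[153:160,217:231]
        b=render("top",box,wt2,(bt,bf,bf),42.,abs(sg2))-T_[158:163,217:230]
        return np.r_[a.ravel(),b.ravel(),(w-.016)*3e4]
    r_=least_squares(pr,[.121,-.121,.155,245,230,.8,.8,.016],x_scale=[.001,.001,.001,10,10,.1,.1,.001],diff_step=1e-3)
    print("ptr",tag,np.round(r_.x*[1e3,1e3,1e3,1,1,1,1,1e3],2),r_.cost)
E
python3 fb.py
```

```text
tab [ 129.95 -113.5     6.01  157.13  115.89   59.46   34.57    1.11    0.95] 355.3161559792653
tab [ 129.43 -114.37    5.96  162.44   68.37   80.67  114.73    0.91    0.53] 367.72381455167846
tab [ 129.59 -111.7     6.    166.03   67.56  146.86  113.78    0.96    1.1 ] 710.8948550607239
ptr 9 [  120.24  -122.63   146.33   148.66 -1253.72     1.45    -0.6     15.98] 4743.996591518474
ptr 10 [ 121.31 -120.83  155.23  276.09  567.68    1.12    0.92   16.01] 3953.6834955614063
ptr 11 [ 120.99 -122.12  154.82  275.72  230.1     1.11    0.81   16.  ] 11046.216150142902
```

```bash
cat > fc.py <<'E'
from bx import *
from scipy.optimize import least_squares
Sm=np.mean([L(f"side{k}.npz") for k in (0,1,8,9,10,11)],0); Tm=np.mean([L(f"top{k}.npz") for k in range(0,12)],0)
print("--ptr")
import sys
def ptr(tag):
    S_=L(f"side{tag}.npz");T_=L(f"top{tag}.npz"); best=None
    ws2=(218,231,153,161); wt2=(217,230,158,163)
    def pr(v):
        xb,ye,zt,bt,bf,sig,sg2,ox=v   # ox: side column offset (calibration)
        box=(xb-.016,xb,ye,ye+.08,zt-.006,zt)
        a=render("side",box,ws2,(bt,bf,bf),43.,sig)-S_[153:161,218:231]
        b=render("top",box,wt2,(bt,bf,bf),42.,sg2)-T_[158:163,217:230]
        return np.r_[a.ravel(),b.ravel()]
    for z0 in (.150,.154,.158,.162):
      for y0 in (-.119,-.122):
        r_=least_squares(pr,[.121,y0,z0,246,240,.9,.9,0],bounds=([.11,-.13,.14,235,100,.5,.5,-.1],[.13,-.11,.175,270,255,1.4,1.4,.1]),x_scale=[.001,.001,.001,10,10,.1,.1,1],diff_step=2e-3)
        if best is None or r_.cost<best.cost: best=r_
    print("ptr",tag,np.round(best.x*[1e3,1e3,1e3,1,1,1,1,1],2),best.cost)
    return best.x
if __name__=="__main__":
    for t in ("10","11"): ptr(t)
    ws=(211,218,154,161); wt=(212,219,161,165)
    bgt=np.repeat(np.array([42,42,42,46.])[:,None],7,1)
    for ratio in (.5,.7,.85,1.0,1.15):
        def tabres(v):
            xt,yf,w,zt,bt,bf,sig,sg2=v; bl=ratio*bt
            box=(xt,xt+.03,yf,yf+w,zt-.006,zt)
            a=render("side",box,ws,(bt,bf,bl),43.,sig)-Sm[154:161,211:218]
            b=render("top",box,wt,(bt,bf,bl),bgt,sg2)-Tm[161:165,212:219]
            return np.r_[a.ravel(),b.ravel(),(w-.006)*2000]
        best=None
        for z0 in (.156,.159,.162):
            r_=least_squares(tabres,[.1295,-.114,.006,z0,100,80,.9,.9],bounds=([.12,-.12,.003,.15,60,30,.6,.6],[.14,-.105,.01,.17,150,150,1.3,1.3]),x_scale=[.001,.001,.001,.001,10,10,.1,.1],diff_step=2e-3)
            if best is None or r_.cost<best.cost: best=r_
        print("tab",ratio,np.round(best.x*[1e3,1e3,1e3,1e3,1,1,1,1],2),best.cost)
E
python3 fc.py
```

```text
--ptr
ptr 10 [ 120.77 -120.88  156.91  245.88  240.02    0.9     0.9     0.  ] 7537.31645685637
ptr 11 [ 121.29 -121.31  157.61  255.92  252.78    1.      0.74    0.  ] 4761.167616296231
tab 0.5 [ 129.8  -113.02    5.98  159.27  108.34   78.25    0.97    0.78] 79.71587096596933
tab 0.7 [ 129.44 -113.01    6.    160.04  100.78   71.62    0.84    0.76] 105.29201729439279
tab 0.85 [ 129.94 -113.26    6.    160.44   93.96   88.25    0.78    0.75] 172.49419607925918
tab 1.0 [ 129.93 -113.49    6.    160.84   89.31   93.82    0.81    0.62] 269.5121508931149
tab 1.15 [ 129.85 -113.92    5.87  160.55   84.95   88.      0.92    0.68] 369.2588709470318
```

Call:
{"fn": "send_rows", "kwargs": {"increments": [{"dr": [3.4,0,0],"translation": [0,-0.0027,-0.0001],"fingers": 0.021},{"dr": [0,0,0],"translation": [0,0,0],"fingers": 0.021},{"dr": [0,0,0],"translation": [0,0,0],"fingers": 0.021},{"dr": [0,0,0],"translation": [0,0,0],"fingers": 0.035},{"dr": [0,0,0],"translation": [0,0,0],"fingers": 0.035}]}}

```text
t: 11.02
position: [0.4817, -0.0534, 0.1608]
tcp_rot: [-0.959, 0.553, 1.543]
contact_force: [0.2, 1.0, -0.2]
gripper_width: 0.414
```

```bash
python3 -c "
from rd import *
rd('12')
from fc import ptr
ptr('12')
p,R,o=cur()
np.set_printoptions(precision=4)
p1,R1=plan(p,R,lin(p,R,p+n*.075,R,4))
p2,R2=plan(p1,R1,lin(p1,R1,pawl(1.0,.118),Rtool(0),13))
"
```

```text
t 11.03 pos [ 0.4817 -0.0534  0.1608] panel [0.0434 0.0124 0.0469] F [ 0.2402  1.0103 -0.1927] g 0.414
j [-0.5386 -0.0591  2.0209  0.5255  1.5194  2.2186]
axis err deg 0.08925855517304944
rad 0.04510656801867933 q tool 1.0636761071562455
[[ 43.  39.  41.  39.  43.  44.  40.  42.  47.  39.  41.  44.  43.  47.  42.  46.  44.]
 [ 40.  48.  44.  43.  43.  42.  44.  46.  42.  45.  41.  45.  43.  43.  44.  39.  42.]
 [ 43.  44.  44.  45.  44.  52.  59.  64.  61.  54.  49.  48.  48.  45.  46.  42.  45.]
 [ 42.  45.  43.  42.  56.  76. 110. 129. 125. 113.  96.  85.  75.  61.  44.  44.  42.]
 [ 64.  57.  47.  48.  76. 124. 176. 205. 205. 193. 182. 170. 141. 103.  64.  48.  46.]
 [ 83.  69.  57.  53. 101. 170. 223. 237. 239. 237. 235. 229. 205. 146.  85.  50.  42.]
 [ 88.  74.  57.  64. 122. 197. 235. 242. 244. 244. 243. 240. 222. 157.  88.  47.  43.]
 [ 68.  60.  55.  80. 148. 215. 240. 244. 244. 244. 244. 239. 219. 145.  78.  46.  43.]
 [ 57.  50.  60. 104. 172. 226. 241. 244. 244. 244. 243. 236. 201. 127.  70.  38.  43.]
 [ 70.  65.  72. 125. 196. 235. 243. 244. 244. 244. 241. 228. 175. 105
[... 1396 characters left out ...]
03, -0.0076, -0.0104] TOO BIG
dr [-12.6, -0.0, 0.0] tr [0.0003, -0.0052, -0.0119] TOO BIG
dr [-12.6, -0.0, 0.0] tr [0.0003, -0.0024, -0.0127] TOO BIG
dr [-12.5, -0.0, 0.0] tr [0.0003, 0.0004, -0.013] TOO BIG
dr [-12.6, -0.0, 0.0] tr [0.0002, 0.0031, -0.0126] TOO BIG
dr [-12.6, -0.0, 0.0] tr [0.0003, 0.0059, -0.0115] TOO BIG
dr [-12.6, -0.0, 0.0] tr [0.0003, 0.0082, -0.01] TOO BIG
dr [-12.5, -0.1, 0.0] tr [0.0003, 0.0102, -0.008] TOO BIG
dr [-12.6, 0.0, 0.0] tr [0.0003, 0.0117, -0.0056] TOO BIG
dr [-12.6, 0.0, 0.1] tr [0.0003, 0.0126, -0.0029] TOO BIG
dr [-12.5, 0.0, -0.0] tr [0.0003, 0.0129, -0.0] TOO BIG
dr [-12.6, 0.0, -0.0] tr [0.0003, 0.0127, 0.0027] TOO BIG
end [ 0.6319 -0.1559  0.1785]
```

View pics/zz12.png

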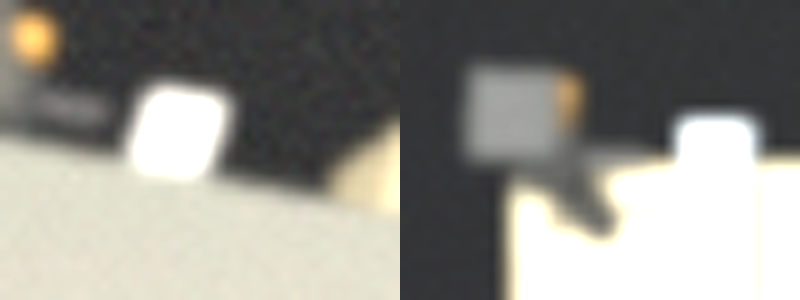

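View pics/look12.png

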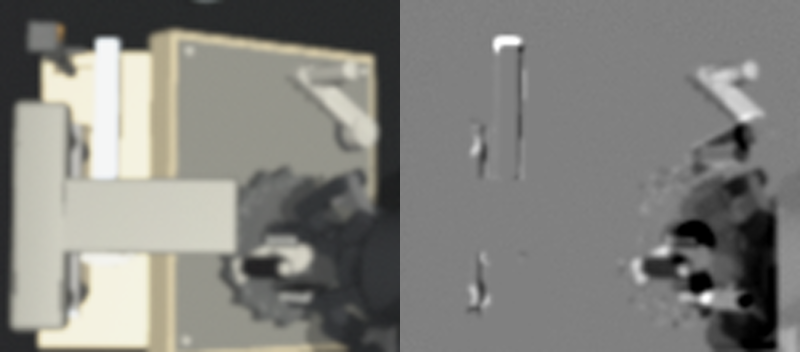

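```bash
python3 -c "
from mv import *
print(proj('top',pawl(1.0,.068)))
p,R,o=cur()
p1,R1=plan(p,R,lin(p,R,p+n*.075,R,4))
p2,R2=plan(p1,R1,lin(p1,R1,pawl(1.0,.118),Rtool(-180),8))
p3,R3=plan(p2,R2,lin(p2,R2,pawl(1.0,.045),Rtool(-180),4))
"
```

```text
[299.3739 171.63  ]
dr [0.0, 0.0, 0.0] tr [-0.0187, -0.0, 0.0] 
dr [0.0, 0.0, 0.0] tr [-0.0188, -0.0, 0.0] 
dr [0.0, 0.0, 0.0] tr [-0.0187, -0.0, 0.0001] 
dr [0.0, 0.0, 0.0] tr [-0.0188, -0.0, -0.0] 
end [ 0.4805 -0.0964  0.2222]
dr [2.1, 0.0, 0.0] tr [0.0005, -0.0158, -0.0139] 
dr [2.0, 0.0, 0.0] tr [0.0004, -0.0163, -0.0133] 
dr [2.1, 0.0, 0.0] tr [0.0005, -0.0167, -0.0128] 
dr [2.1, 0.0, 0.0] tr [0.0005, -0.0172, -0.0121] 
dr [2.1, 0.0, 0.0] tr [0.0005, -0.0176, -0.0115] 
dr [2.0, 0.1, 0.0] tr [0.0004, -0.0181, -0.0108] 
dr [2.1, -0.0, 0.0] tr [0.0005, -0.0184, -0.0102] 
dr [2.1, -0.0, 0.0] tr [0.0005, -0.0188, -0.0096] 
end [ 0.6319 -0.1559  0.1786]
dr [-0.0, -0.0, 0.0] tr [0.0183, 0.0, 0.0] 
dr [-0.0, -0.0, 0.0] tr [0.0182, 0.0, 0.0] 
dr [-0.0, -0.0, 0.0] tr [0.0183, 0.0, 0.0001] 
dr [-0.0, -0.0, 0.0] tr [0.0182, 0.0001, -0.0] 
end [ 0.6329 -0.114   0.1188]
```

Call:
{"fn": "send_rows", "kwargs": {"increments": [{"dr": [0,0,0],"translation": [-0.0187,0,0],"fingers": 0.035},{"dr": [0,0,0],"translation": [-0.0187,0,0],"fingers": 0.035},{"dr": [0,0,0],"translation": [-0.0187,0,0],"fingers": 0.035},{"dr": [0,0,0],"translation": [-0.0187,0,0],"fingers": 0.04}]}}

```text
t: 11.62
position: [0.4806, -0.0976, 0.2236]
tcp_rot: [-0.959, 0.555, 1.541]
contact_force: [-0.3, -0.1, -0.2]
gripper_width: 0.466
```

Call:
{"fn": "send_rows", "kwargs": {"increments": [{"dr": [2.1,0,0],"translation": [0.0005,-0.0158,-0.0139],"fingers": 0.05},{"dr": [2,0,0],"translation": [0.0005,-0.0163,-0.0133],"fingers": 0.05},{"dr": [2.1,0,0],"translation": [0.0005,-0.0167,-0.0128],"fingers": 0.05},{"dr": [2.1,0,0],"translation": [0.0005,-0.0172,-0.0121],"fingers": 0.05}]}}

```text
t: 12.12
position: [0.5568, -0.1272, 0.2006]
tcp_rot: [-0.846, 0.659, 1.48]
contact_force: [-0.0, 0.5, 0.8]
gripper_width: 0.586
```

Call:
{"fn": "send_rows", "kwargs": {"increments": [{"dr": [2.1,0,0],"translation": [0.0005,-0.0176,-0.0115],"fingers": 0.05},{"dr": [2,0.1,0],"translation": [0.0005,-0.0181,-0.0108],"fingers": 0.05},{"dr": [2.1,0,0],"translation": [0.0005,-0.0184,-0.0102],"fingers": 0.05},{"dr": [2.1,0,0],"translation": [0.0005,-0.0188,-0.0096],"fingers": 0.05},{"dr": [0,0,0],"translation": [0,0,0],"fingers": 0.05}]}}

```text
t: 12.75
position: [0.6322, -0.1568, 0.1778]
tcp_rot: [-0.736, 0.757, 1.415]
contact_force: [0.2, -0.3, 0.1]
gripper_width: 0.594
```

```bash
python3 -c "
from look import *
show(); look('13',190,145,140,115,5)
p,R,o=cur()
p3,R3=plan(p,R,lin(p,R,pawl(1.0,.045),Rtool(-180),4))
pts=[(pawl(k,.045),Rtool(-180)) for k in np.linspace(1,-.05,10)[1:]]
plan(p3,R3,pts)
c=np.load('top13.npz')['pixels'][150:220,190:310,::-1]
cv2.imwrite('pics/t13.png',cv2.resize(c,None,fx=6,fy=6,interpolation=cv2.INTER_CUBIC))
"
```

```text
t 12.75 pos [ 0.6322 -0.1568  0.1778] panel [-0.0284 -0.1407  0.1179] F [ 0.1746 -0.2609  0.1177] g 0.594
j [-0.5542  0.3089  1.585   0.5174  1.5852  2.5312]
axis err deg 0.04342249756830714
dr [-0.0, -0.0, -0.0] tr [0.0183, -0.0, 0.0002] 
dr [-0.0, -0.0, -0.0] tr [0.0182, -0.0001, 0.0002] 
dr [-0.0, -0.0, -0.0] tr [0.0183, -0.0, 0.0002] 
dr [-0.0, -0.0, -0.0] tr [0.0182, -0.0001, 0.0002] 
end [ 0.633  -0.114   0.1188]
dr [-0.0, -0.0, -0.0] tr [0.0, 0.0068, 0.0045] 
dr [-0.0, -0.0, -0.0] tr [0.0, 0.0073, 0.0038] 
dr [-0.0, -0.0, -0.0] tr [0.0, 0.0076, 0.0028] 
dr [-0.0, -0.0, -0.0] tr [0.0, 0.008, 0.002] 
dr [-0.0, -0.0, -0.0] tr [0.0, 0.0081, 0.001] 
dr [-0.0, -0.0, -0.0] tr [0.0, 0.0081, 0.0001] 
dr [-0.0, -0.0, -0.0] tr [0.0, 0.0081, -0.0009] 
dr [-0.0, -0.0, -0.0] tr [0.0, 0.008, -0.0019] 
dr [-0.0, -0.0, -0.0] tr [0.0, 0.0077, -0.0027] 
end [ 0.5635 -0.1051  0.1238]
```

View pics/look13.png

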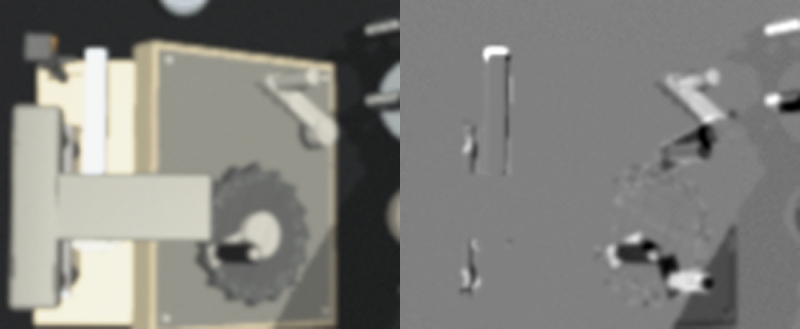

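Call:
{"fn": "send_rows", "kwargs": {"increments": [{"dr": [0,0,0],"translation": [0.0183,0,0.0002],"fingers": 0.05},{"dr": [0,0,0],"translation": [0.0183,0,0.0002],"fingers": 0.05},{"dr": [0,0,0],"translation": [0.0183,0,0.0002],"fingers": 0.05},{"dr": [0,0,0],"translation": [0.0183,0,0.0002],"fingers": 0.05},{"dr": [0,0,0],"translation": [0,0,0],"fingers": 0.05}]}}

```text
t: 13.42
position: [0.6316, -0.1117, 0.1163]
tcp_rot: [-0.734, 0.758, 1.418]
contact_force: [0.6, 0.5, 0.3]
gripper_width: 0.589
```

```bash
python3 -c "
from look import *
show(); look('14',265,150,70,60,8)
"
```

```text
t 13.43 pos [ 0.6316 -0.1117  0.1163] panel [-0.0268 -0.1389  0.0417] F [0.5977 0.5215 0.3406] g 0.589
j [-0.4984  0.3294  1.6705  0.5375  1.4708  2.5235]
axis err deg 0.2150716537811705
```

View pics/look14.png

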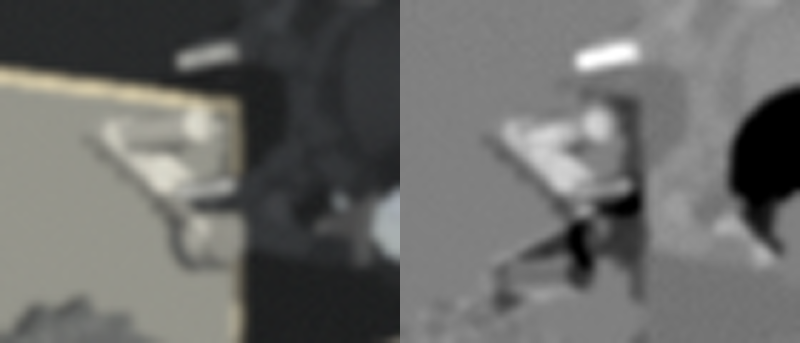

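Call:
{"fn": "send_rows", "kwargs": {"increments": [{"dr": [0,0,0],"translation": [-0.002,0.0068,0.003],"fingers": 0.05},{"dr": [0,0,0],"translation": [0,0.0073,0.003],"fingers": 0.05},{"dr": [0,0,0],"translation": [0,0.0076,0.003],"fingers": 0.05},{"dr": [0,0,0],"translation": [0,0.008,0.002],"fingers": 0.05},{"dr": [0,0,0],"translation": [0,0.008,0.001],"fingers": 0.05}]}}

```text
t: 14.1
position: [0.5948, -0.1037, 0.1272]
tcp_rot: [-0.737, 0.757, 1.414]
contact_force: [-0.0, 0.6, 0.5]
gripper_width: 0.584
```

Call:
{"fn": "send_rows", "kwargs": {"increments": [{"dr": [0,0,0],"translation": [0,0.008,0.001],"fingers": 0.05},{"dr": [0,0,0],"translation": [0,0.007,0],"fingers": 0.05},{"dr": [0,0,0],"translation": [0,0.006,0],"fingers": 0.05},{"dr": [0,0,0],"translation": [0,0.006,0],"fingers": 0.05},{"dr": [0,0,0],"translation": [0,0.003,0],"fingers": 0.05}]}}

```text
t: 14.72
position: [0.5651, -0.1022, 0.1276]
tcp_rot: [-0.737, 0.757, 1.414]
contact_force: [0.4, -0.1, -0.2]
gripper_width: 0.582
```

```bash
python3 -c "
from look import *
show(); look('15',245,150,80,70,7)
"
```

```text
t 14.72 pos [ 0.5651 -0.1022  0.1276] panel [-0.0139 -0.0722  0.0464] F [ 0.4248 -0.0839 -0.2264] g 0.582
j [-0.5362  0.1854  1.8238  0.5259  1.4762  2.4882]
axis err deg 0.05293295616351957
```

View pics/look15.png

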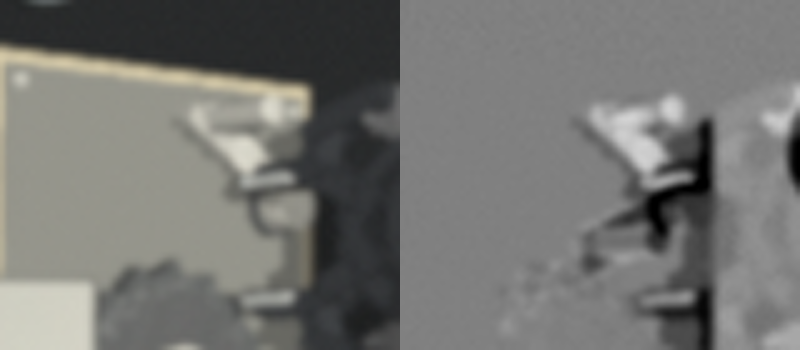

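```bash
python3 -c "
from mv import *
p=np.array([.6316,-.1117,.1163]); R=Ro.from_rotvec([-0.734,0.758,1.418]).as_matrix()
for z in (-.011,0,.011):
    print(z,[ (k,np.round(proj('top',p+R@[k,-.03,z]),1).tolist()) for k in (.019,.01,0,-.01,-.03,-.05)])
print(proj('top',pawl(1.0,.068)),proj('top',pawl(1.06,.068)))
import cv2
c=np.load('top14.npz')['pixels'][150:200,280:330,::-1]
cv2.imwrite('pics/t14.png',np.clip(cv2.resize(c,None,fx=12,fy=12,interpolation=cv2.INTER_CUBIC)*1.0*2,0,255))
"
```

```text
-0.011 [(0.019, [290.8, 163.3]), (0.01, [293.1, 162.9]), (0, [295.6, 162.3]), (-0.01, [298.2, 161.8]), (-0.03, [303.4, 160.7]), (-0.05, [308.9, 159.6])]
0 [(0.019, [287.7, 162.9]), (0.01, [289.9, 162.4]), (0, [292.4, 161.9]), (-0.01, [295.0, 161.4]), (-0.03, [300.2, 160.2]), (-0.05, [305.6, 159.1])]
0.011 [(0.019, [284.5, 162.4]), (0.01, [286.7, 162.0]), (0, [289.2, 161.4]), (-0.01, [291.7, 160.9]), (-0.03, [296.9, 159.8]), (-0.05, [302.3, 158.6])]
[299.3739 171.63  ] [300.1495 170.4528][ WARN:0@0.054] global loadsave.cpp:1063 imwrite_ Unsupported depth image for selected encoder is fallbacked to CV_8U.
```

View pics/t14.png

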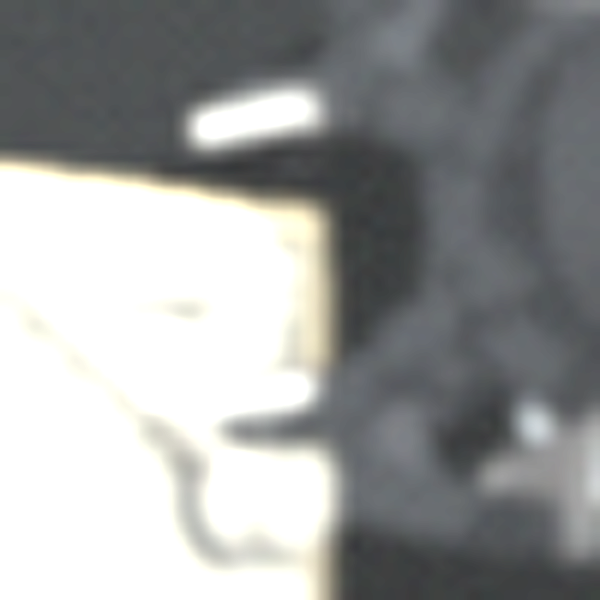

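```bash
python3 -c "
from mv import *
p,R,o=cur()
def pt(a,b,h): return wp(a,b,h)
R1_=Rtool(-180)
p1,R1=plan(p,R,lin(p,R,p+n*.066,R1_,3))
p2,R2=plan(p1,R1,lin(p1,R1,pt(-.029,-.141,.110),R1_,3))
p3,R3=plan(p2,R2,lin(p2,R2,pt(-.029,-.141,.041),R1_,4))
pts=[(pt(-.029,-.1315,.041),R1_)]
for k in np.linspace(1.0,.0,11)[1:]:
    b=.35-k; pts.append((pt(-.085+.07*np.cos(b),-.0985+.07*np.sin(b)+.0095,.041),R1_))
plan(p3,R3,pts)
"
```

```text
dr [-0.0, -0.0, -0.0] tr [-0.022, 0.0, -0.0] 
dr [-0.0, -0.0, -0.0] tr [-0.022, 0.0, -0.0] 
dr [-0.1, -0.0, -0.0] tr [-0.022, 0.0, -0.0001] 
end [ 0.564  -0.14    0.1816]
dr [0.0, -0.0, -0.0] tr [0.0008, -0.023, -0.005] 
dr [0.0, -0.0, -0.0] tr [0.0008, -0.0229, -0.0051] 
dr [0.0, -0.0, -0.0] tr [0.0008, -0.023, -0.005] 
end [ 0.6326 -0.1527  0.171 ]
dr [0.0, -0.0, -0.0] tr [0.0172, -0.0, 0.0] 
dr [0.0, -0.0, -0.0] tr [0.0173, -0.0, 0.0] 
dr [0.0, -0.0, -0.0] tr [0.0172, -0.0, 0.0001] 
dr [0.0, -0.0, -0.0] tr [0.0173, -0.0, -0.0] 
end [ 0.6336 -0.1131  0.1145]
dr [0.0, -0.0, -0.0] tr [-0.0, 0.0095, -0.0] 
dr [0.0, -0.0, -0.0] tr [-0.0, 0.0059, 0.0037] 
dr [0.0, -0.0, -0.0] tr [-0.0, 0.0061, 0.0033] 
dr [0.0, -0.0, -0.0] tr [-0.0, 0.0065, 0.0027] 
dr [0.0, -0.0, -0.0] tr [-0.0, 0.0067, 0.0021] 
dr [0.0, -0.0, -0.0] tr [-0.0, 0.0068, 0.0014] 
dr [0.0, -0.0, -0.0] tr [-0.0, 0.007, 0.0007] 
dr [0.0, -0.0, -0.0] tr [-0.0, 0.007, 0.0] 
dr [0.0, -0.0, -0.0] tr [-0.0, 0.0069, -0.0007] 
dr [0.0, -0.0, -0.0] tr [-0.0, 0.0069, -0.0014] 
dr [0.0, -0.0, -0.0] tr [-0.0, 0.0067, -0.002] 
end [ 0.5578 -0.1032  0.1201]
```

Call:
{"fn": "send_rows", "kwargs": {"increments": [{"dr": [0,0,0],"translation": [-0.022,0,0],"fingers": 0.05},{"dr": [0,0,0],"translation": [-0.022,0,0],"fingers": 0.05},{"dr": [0,0,0],"translation": [-0.022,0,0],"fingers": 0.045},{"dr": [0,0,0],"translation": [0,0,0],"fingers": 0.035}]}}

```text
t: 15.28
position: [0.5659, -0.1421, 0.1846]
tcp_rot: [-0.741, 0.756, 1.41]
contact_force: [-0.1, -0.3, -0.0]
gripper_width: 0.411
```

Call:
{"fn": "send_rows", "kwargs": {"increments": [{"dr": [0,0,0],"translation": [0.0008,-0.023,-0.005],"fingers": 0.035},{"dr": [0,0,0],"translation": [0.0008,-0.023,-0.005],"fingers": 0.035},{"dr": [0,0,0],"translation": [0.0008,-0.023,-0.005],"fingers": 0.035},{"dr": [0,0,0],"translation": [0,0,0],"fingers": 0.035}]}}

```text
t: 15.78
position: [0.6334, -0.1524, 0.17]
tcp_rot: [-0.735, 0.757, 1.416]
contact_force: [-0.4, -0.1, 0.1]
gripper_width: 0.411
```

Call:
{"fn": "send_rows", "kwargs": {"increments": [{"dr": [0,0,0],"translation": [0.0172,0,0],"fingers": 0.035},{"dr": [0,0,0],"translation": [0.0172,0,0],"fingers": 0.035},{"dr": [0,0,0],"translation": [0.0172,0,0],"fingers": 0.035},{"dr": [0,0,0],"translation": [0.016,0,0],"fingers": 0.035},{"dr": [0,0,0],"translation": [0,0,0],"fingers": 0.035}]}}

```text
t: 16.4
position: [0.633, -0.1126, 0.1139]
tcp_rot: [-0.734, 0.758, 1.417]
contact_force: [0.1, 0.3, 0.4]
gripper_width: 0.408
```

```bash
python3 -c "
from look import *
show(); look('16',265,150,70,60,8)
"
```

```text
t 16.4 pos [ 0.633  -0.1126  0.1139] panel [-0.0289 -0.1404  0.0402] F [0.1466 0.313  0.4081] g 0.408
j [-0.4985  0.3349  1.668   0.5378  1.4676  2.5218]
axis err deg 0.17488608936189964
```

View pics/look16.png

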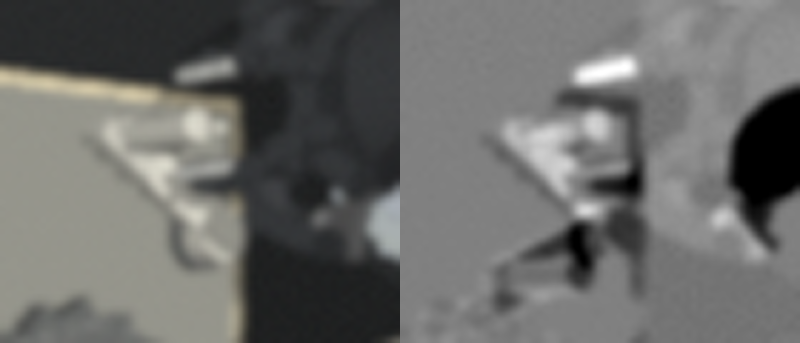

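Call:
{"fn": "send_rows", "kwargs": {"increments": [{"dr": [0,0,0],"translation": [0,0.0095,0],"fingers": 0.035},{"dr": [0,0,0],"translation": [0,0.006,0.0035],"fingers": 0.035},{"dr": [0,0,0],"translation": [0,0.006,0.0033],"fingers": 0.035},{"dr": [0,0,0],"translation": [0,0.0065,0.0027],"fingers": 0.035},{"dr": [0,0,0],"translation": [0,0.0067,0.002],"fingers": 0.035}]}}

```text
t: 17.08
position: [0.5993, -0.1035, 0.1227]
tcp_rot: [-0.737, 0.757, 1.414]
contact_force: [0.6, 0.4, 0.7]
gripper_width: 0.411
```

```bash
python3 -c "
from look import *
show(); look('17',265,150,70,60,8)
"
```

```text
t 17.07 pos [ 0.5993 -0.1035  0.1227] panel [-0.0171 -0.1064  0.0426] F [0.6313 0.3646 0.7202] g 0.411
j [-0.5111  0.2545  1.7512  0.5343  1.4675  2.5093]
axis err deg 0.06686997111947142
```

View pics/look17.png

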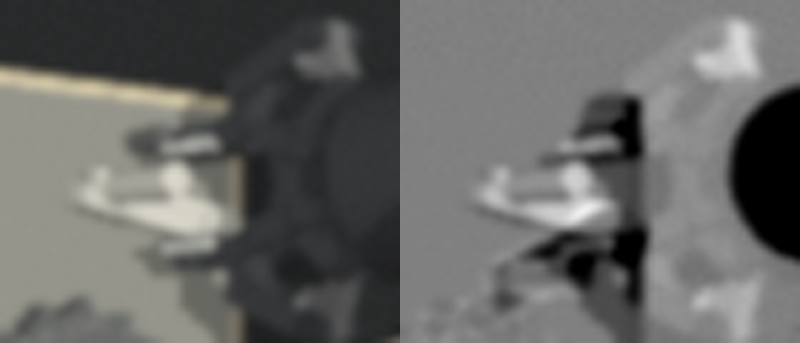

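Now the pawl follows (peg at about (175,178), against the right finger). I continue past upright.

Call:
{"fn": "send_rows", "kwargs": {"increments": [{"dr": [0,0,0],"translation": [0.001,0.007,0.001],"fingers": 0.035},{"dr": [0,0,0],"translation": [0,0.007,0.0005],"fingers": 0.035},{"dr": [0,0,0],"translation": [0,0.006,0],"fingers": 0.035},{"dr": [0,0,0],"translation": [0,0.006,-0.0005],"fingers": 0.035},{"dr": [0,0,0],"translation": [0,0.006,-0.001],"fingers": 0.035}]}}

```text
t: 17.75
position: [0.5673, -0.1023, 0.1214]
tcp_rot: [-0.737, 0.757, 1.415]
contact_force: [0.5, -1.0, -0.5]
gripper_width: 0.41
```

```bash
python3 -c "
from look import *
show(); look('18',255,155,70,60,8)
"
```

```text
t 17.75 pos [ 0.5673 -0.1023  0.1214] panel [-0.0175 -0.0744  0.0414] F [ 0.4898 -0.9831 -0.4502] g 0.41
j [-0.5345  0.1966  1.8223  0.5268  1.4672  2.4845]
axis err deg 0.05509138352570081
```

View pics/look18.png

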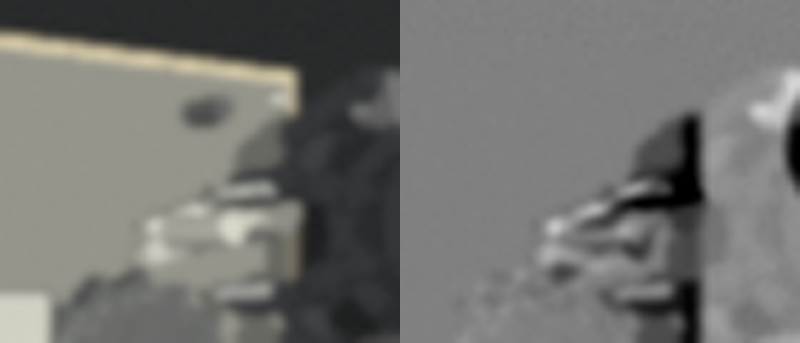

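Call:
{"fn": "send_rows", "kwargs": {"increments": [{"dr": [0,0,0],"translation": [0,0,0],"fingers": 0.045},{"dr": [0,0,0],"translation": [0,0,0],"fingers": 0.05},{"dr": [0,0,0],"translation": [-0.02,0,0],"fingers": 0.05},{"dr": [0,0,0],"translation": [-0.03,0,0],"fingers": 0.05},{"dr": [0,0,0],"translation": [-0.04,0,0],"fingers": 0.05}]}}

```text
t: 18.42
position: [0.5663, -0.1545, 0.1966]
tcp_rot: [-0.736, 0.757, 1.415]
contact_force: [-0.2, 0.1, -0.0]
gripper_width: 0.587
```

Call:
{"fn": "send_rows", "kwargs": {"increments": [{"dr": [0,0,0],"translation": [-0.05,0,0],"fingers": 0.05},{"dr": [0,0,0],"translation": [-0.05,0,0],"fingers": 0.05},{"dr": [0,0,0],"translation": [-0.03,0,0],"fingers": 0.05}]}}

```text
t: 18.8
position: [0.565, -0.2306, 0.3061]
tcp_rot: [-0.741, 0.757, 1.411]
contact_force: [0.1, 0.3, -0.2]
gripper_width: 0.587
```

```bash
python3 -c "
from rd import *
rd('19')
from fc import ptr
np.set_printoptions(precision=4)
ptr('19')
import cv2
c=np.load('top19.npz')['pixels'][160:240,240:330,::-1]
cv2.imwrite('pics/t19.png',cv2.resize(c,None,fx=7,fy=7,interpolation=cv2.INTER_CUBIC))
c=np.load('side19.npz')['pixels'][:,:,::-1]
cv2.imwrite('pics/s19.png',cv2.resize(c,(800,600),interpolation=cv2.INTER_CUBIC))
"
```

```text
t 18.8 pos [ 0.565  -0.2306  0.3061] panel [-0.0167 -0.0754  0.2663] F [ 0.0841  0.2529 -0.193 ] g 0.587
j [-0.697   0.1826  1.5155  0.4812  1.8179  2.5007]
axis err deg 0.3309069323939817
rad 0.07790963981628053 q tool -1.0011917664280272
[[ 42.  40.  40.  39.  42.  44.  41.  43.  44.  42.  45.  41.  45.  38.  44.  39.  41.]
 [ 41.  37.  40.  36.  42.  41.  43.  41.  46.  39.  40.  43.  44.  39.  37.  41.  42.]
 [ 40.  42.  45.  40.  41.  46.  56.  60.  62.  56.  46.  45.  43.  43.  43.  42.  41.]
 [ 47.  48.  41.  39.  47.  76. 106. 123. 120. 105.  93.  84.  70.  57.  43.  43.  43.]
 [ 58.  54.  44.  43.  70. 122. 168. 196. 196. 183. 171. 159. 136.  98.  61.  47.  41.]
 [ 77.  66.  54.  52.  96. 162. 215. 232. 234. 232. 230. 222. 197. 140.  81.  45.  39.]
 [ 82.  68.  51.  63. 117. 189. 230. 239. 241. 241. 240. 236. 215. 149.  84.  46.  44.]
 [ 67.  58.  54.  77. 137. 206. 235. 241. 241. 242. 241. 236. 210. 141.  76.  47.  40.]
 [ 51.  51.  53.  98. 166. 223. 239. 241. 242. 241. 240. 230. 190. 125.  63.  45.  39.]
 [ 65.  63.  71. 118. 187. 229. 240. 241. 242. 241. 238. 223. 169. 1
[... 412 characters left out ...]
1.  41.  41.  42.]
 [ 41.  42.  40.  43.  46.  49.  49.  50.  49.  49.  46.  43.  41.  42.]
 [ 43.  43.  42.  61.  95. 117. 122. 122. 122. 118.  98.  68.  47.  43.]
 [ 41.  42.  47.  97. 172. 212. 219. 219. 219. 213. 177. 115.  62.  43.]
 [ 43.  42.  49. 120. 215. 241. 244. 244. 244. 241. 219. 144.  71.  44.]
 [ 57.  49.  54. 127. 222. 244. 245. 246. 245. 244. 225. 150.  76.  49.]
 [ 95.  91.  95. 144. 226. 244. 246. 246. 245. 244. 226. 158. 108.  97.]
 [153. 165. 170. 194. 234. 244. 245. 246. 246. 244. 231. 192. 174. 178.]
 [211. 218. 221. 228. 241. 245. 245. 245. 246. 244. 234. 210. 212. 222.]]
--ptr
ptr 19 [ 120.97 -120.9   159.17  247.    240.07    0.9     0.9     0.  ] 7325.352440141709
```

View pics/t19.png

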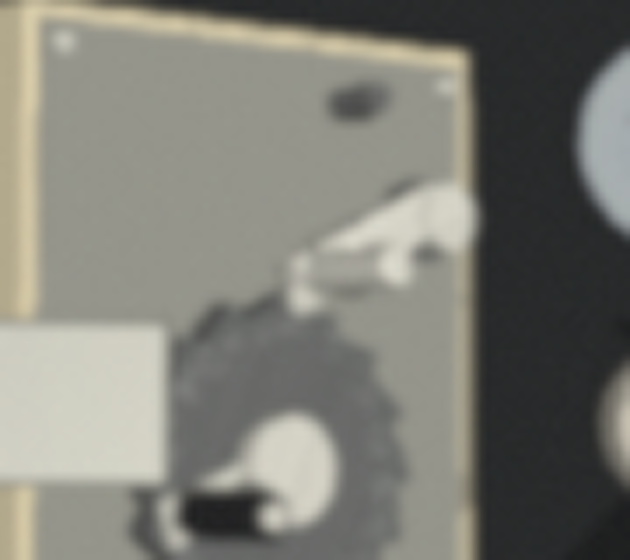

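View pics/s19.png

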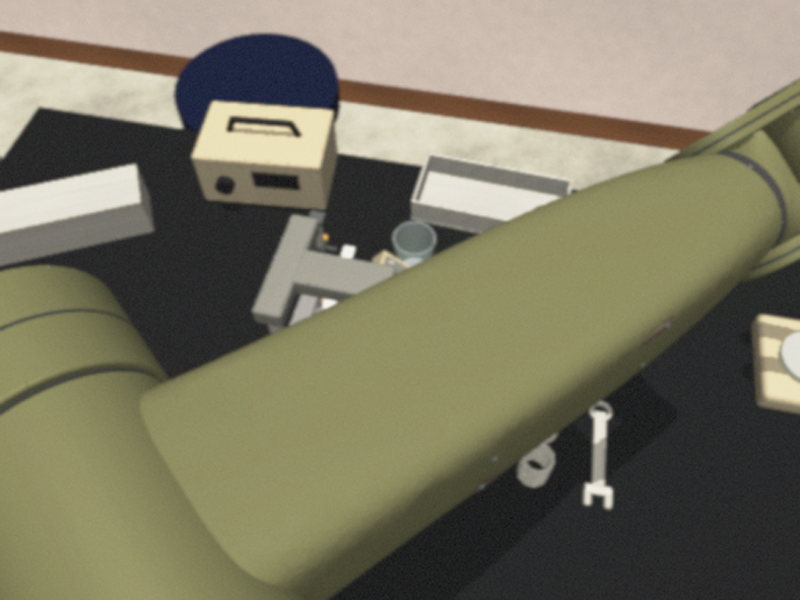

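View pics/zz19.png

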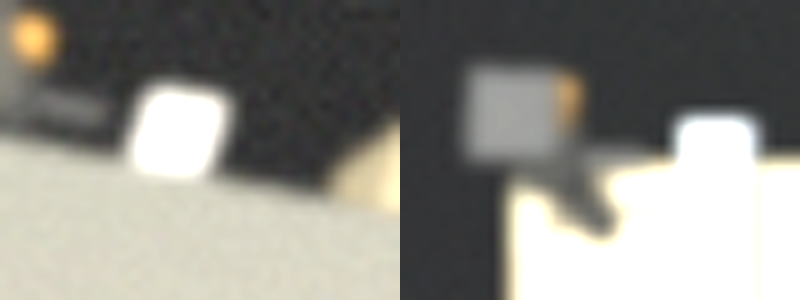

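```bash
python3 -c "
from mv import *
tp=px((395,266),7,240,160); tc=px((274,515),7,240,160)
for p_ in (0,.05,.1,.15,.2): print(p_,proj('top',pawl(p_,.068)),tp)
for q in (1.0,1.05,1.1,1.15,1.2): print(q,proj('top',crank(q,.071)),tc)
"
```

```text
0 [296.3943 197.4663] [296.     197.5714]
0.05 [296.0596 196.1267] [296.     197.5714]
0.1 [295.7749 194.7692] [296.     197.5714]
0.15 [295.5409 193.3974] [296.     197.5714]
0.2 [295.3584 192.0154] [296.     197.5714]
1.0 [277.9562 230.9392] [278.7143 233.1429]
1.05 [278.1271 231.8559] [278.7143 233.1429]
1.1 [278.3335 232.7598] [278.7143 233.1429]
1.15 [278.5746 233.6484] [278.7143 233.1429]
1.2 [278.85   234.5194] [278.7143 233.1429]
```

```bash
python3 -c "
from cell import order,status
o=status.get_obs(); print(o['t'],o['contact_force'],abs(o['joint_velocities']).max())
print(order.finish_job())"
```

```text
18.9 [0.76170219 0.75722366 0.24262925] 0.08710264490574408
the job is handed in; nothing more can be done
None
```

I swung the pawl over onto its stop and turned the wheel back by the crank. I then let go of the crank, swung the pawl back onto the teeth and handed the job in at about 19 s. No verdict was reported.

**Last checks:**
- **Pointer and mark:** the pointer's top is at about 159 mm and the mark tab's top at about 159.5–160.5 mm, so they look level to within about 1–1.5 mm. The cameras limit this to roughly ±2 mm, because the tab's height shifts a little with how its faces are shaded. The allowance is 4 mm.
- **Wheel:** it turned back by about 1.63 rad, from 2.75 to about 1.12 rad.
- **Pawl:** it reads about 0 rad in the top view, so it sits in a tooth gap.
- **Robot:** the gripper is open and withdrawn to about 27 cm out from the panel, and the force on it was at noise level.
- **Surroundings:** the mark looks unmoved. No stray contact forces appeared at the points I checked. I saw none of the surrounding things out of place, though I did not re-measure them and the arm hides part of the side view.

**What went wrong or disagreed:**
- **Missed sweep:** the first sweep to bring the pawl back missed its peg, and the pawl stayed on the stop. I repeated it deeper and better lined up, and it worked.
- **Fingertips:** with the gripper partly open, the fingertips appeared shorter in the images than the stated tool geometry. I did not find out why.

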